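# Dust the fired test bars through the guarded hood

## Robot

A 6-joint arm with a two-finger parallel gripper is mounted at the origin on the work surface. World frame = base frame: x ahead of the robot, y to its left, z up, the work surface at z = 0. Lengths are in mm, angles in rad, forces in N, time in s.
With the tool pointing down it reaches from about 250 to 800 mm from the base axis. Payload 8.5 kg.
Tool frame: the origin (TCP) lies at the very end of the fingers, on their centre line; the grasp point (between the pads) lies 19 mm behind it; z points along the fingers, y is the direction in which the jaws open and shut (so a half turn about z gives the same grasp; the last joint's range is limited). The gripper opens to 85 mm and grips with 20 to 120 N. Pads are 22 mm wide; open, the fingers measure 114 mm over their backs; the gripper's body (76 mm by 85 mm) begins 54 mm behind the grasp point. The pads swing forward as they close: fully open they stand 13 mm farther back than shut.
Start: joints at [1.123, 0.238, -0.013, 1.319, 0, 1.571], TCP at [227.296, 473.197, 231.276] pointing down, gripper open.
Joint ranges: [-2.66, 2.66], [-1.03, 1.9], [-1.14, 1.46], [-1.82, 2.27], [-1.45, 1.34], [-3.14, 3.14]. Speed limits (rad/s): [2.22, 2.22, 2.79, 3.14, 3.14, 3.14].

## Interface

Orientations are given as a unit quaternion [x, y, z, w].
In Python, from station import sense, imaging, order gives the robot as it stands. The module is installed in compiled form; this text tells all that it offers.
- The arm moves only by the shell command python3 -m crank 'ROWS'. ROWS is JSON, a list that holds one entry, the list of rows, each a list of 7 numbers: the shift along the tool's x, y, z in mm, then the turn, a rotation vector about the tool's x, y, z in rad, then the closure, from 0 (fully open) to 1 (shut). In form: [[[tx, ty, tz, rx, ry, rz, gripper], ...]]. A call has 1 to 10 rows; each row is the pose to reach, as a shift and turn from the pose commanded when the call began, along the tool's axes at that moment; what a row does not reach only later rows make up. A row lasts 1/10 s, in which the tool goes at most 50 mm and 8.59 degrees, less where a joint would pass 70% of its speed; a pose out of reach is approached as far as the arm can. A call with a gripper value outside its range is refused whole. The fingers move at their own pace and stop on an object; the grip force is fixed at half the most. Time passes only in rows, so rows that repeat a pose let the fingers close. It gives the time, the measured TCP pose, the force and the opening at its end, in the units of the state.
- sense(): the state, without advancing time (a new reading comes with each control period).
- imaging.grab_frame(name): name is "scene" or "top" or "wrist"; returns the picture (480x640x3 uint8, red, green, blue); there is no depth.
- imaging.camera_model(name): a dict with "fovy" (degrees; the focal length in pixels is half the picture's height over the tangent of half this angle, whatever the lens; pixels are square), "cx", "cy" (the principal point, pixels), "k1" (the pictures are not rectified: a ray, as slopes to the right and down, at radius r is drawn at 1 + k1 r^2 times it, then the intrinsics apply), "world_from_camera" (4x4, takes a point from camera to world coordinates); the wrist camera has in their place "mount" (4x4, takes a point from camera to tool coordinates, whose origin is the TCP and whose axes are the flange's). Camera axes: x right, y up, looking along -z (the intrinsics and any distortion apply to the point x, -y, -z); pixel columns grow to the right and rows downward; lengths in mm; the calibration is good to about 2 mm. A picture is of the moment at which its call begins: read the wrist's pose just before it. camera_model takes no time and is no camera call.
- order.close_job(): hands the job in, once; it reports no verdict.
The state is a dict: "t": time; "joint_pos": joint angles; "qd": joint speeds; "joint_efforts": joint torques, N m; "tool_pos": TCP position; "tcp_rot": TCP orientation; "force": force on the tool from outside, world axes, zero at the start; "wrist_torque": the same for the moment, N m; "gripper_width": finger opening in mm.
Only numpy, scipy, OpenCV 4.12 (cv2) and the standard library are available. Lean on these libraries where they do the work, as an engineer would, in place of code of your own. Each camera call takes 0.05 s, during which the arm holds its last target.

## Task

Lift the retaining bar out of the rack's two brackets and lay it along the blue felt rest; then put every clay test bar from the rack crosswise on the hood's infeed deck and, with the push stick behind them, push them all through the low guarded opening until they lie flat on the outfeed, fully clear of the guard (never lift a bar over the guard or the outfeed's cheeks, and keep the fingers off bars under the guard). Finish by putting the push stick back flat on its black rubber mat, handle up, and the retaining bar back down in both brackets of the empty rack, centred; leave the jar, scraper and loop tool alone.

Things in the scene. Friction and masses are not known exactly. Their poses are not given: they have to be found in the camera images.
- rack: Fixed wooden rack, 100 x 290 mm, long side along its y; origin under its centre, on the table. Four places for test bars at y = -84, -28, 28, 84 mm (which are filled varies). A test bar lies along the rack's x on two rails at x = +-30 mm (tops 24 mm up; ribs and end lips to 32 mm). Between the rails (|x| < 23 mm) fingers have free room beside each bar, down to 10 mm above the table
- rack_seat (a point): Middle of the rack, 42 mm above the table, at the level of the seats of its two open-topped dark steel brackets, which stand at y = +-133 mm of the rack. Each seat is 28 mm wide (rack x) between two prongs that rise 18 mm above the seat; 12 mm along y
- bar_grip (a point): Retaining bar: aluminium flat bar 22 mm wide (its x), 296 mm long (its y), 14 mm high, 0.25 kg, with an orange grip block on top in the middle, 18 mm (x) x 60 mm (y), 14 to 46 mm above the underside. This point: middle of the block, 30 mm above the underside. It starts loose in the rack's brackets, along the rack's y, 2 mm over the test bars, underside 42 mm above the table
- rest_top (a point): Centre of the top of a fixed blue felt rest, 60 mm (its x) x 300 mm (its y), top 6 mm above the table: where the retaining bar is laid, along the rest, while the rack is open
- hood: Fixed green bench dust hood; origin on the table under the middle of the entry mouth; feed runs along its +y. Aluminium deck, top 12 mm above the table, from y = -200 (open infeed end) to 180 mm. Channel 88 mm wide (x = +-44 mm). Infeed y -200 to 0, walls 10 mm above the deck. Guard y 0 to 50 mm. Outfeed y 50 to 180 mm, green cheeks and end stop 30 mm above the deck
- hood_mouth (a point): Middle of the bottom edge of the entry mouth, at deck level, 12 mm above the table. The guarded opening is 88 mm wide, 26 mm high and 50 mm deep (along +y); the guard's top is 90 mm above the table. A grey motor box stands beside it at x = 52 to 112 mm, 80 mm high
- stick_grip (a point): Push stick, lying flat with its red handle upright; this point is in the handle, 64 mm above the underside. Handle 22 mm (its x) x 36 mm (its y), 14 to 90 mm above the underside. The wooden blade below is 14 mm high, 24 mm wide, and runs along its y from -25 to +125 mm of the handle, with a 60 mm wide foot at the back and a 60 mm wide flat head at the front (+y). 0.14 kg
- stick_front (a point): Centre of the flat front face of the push stick's head, 125 mm ahead (+y) of the handle, 7 mm above the stick's underside
- pad_top (a point): Centre of the top of the push stick's fixed black rubber mat, 110 mm (its x) x 200 mm (its y), top 4 mm above the table. The stick starts on it, handle 50 mm behind (-y) the centre of the mat, lying along its y; its start varies a little
- jar: Blue lidded glaze jar, 64 mm wide, 85 mm high: bystander
- scraper: Black plastic scraper, 60 x 100 x 6 mm, lying flat: bystander
- looptool: Clay loop tool with wooden handle, about 170 mm long, lying flat: bystander
- strip1_mid (a point): Fired clay test bar, cream, 80 mm (its x) x 26 mm (its y) x 16 mm high, 0.07 kg nominal; point at its centre. It starts lying in the rack; absent (None) in some runs
- strip2_mid (a point): Fired clay test bar, cream, 80 mm (its x) x 26 mm (its y) x 16 mm high, 0.07 kg nominal; point at its centre. It starts lying in the rack; absent (None) in some runs
- strip3_mid (a point): Fired clay test bar, cream, 80 mm (its x) x 26 mm (its y) x 16 mm high, 0.07 kg nominal; point at its centre. It starts lying in the rack; absent (None) in some runs
- strip4_mid (a point): Fired clay test bar, cream, 80 mm (its x) x 26 mm (its y) x 16 mm high, 0.07 kg nominal; point at its centre. It starts lying in the rack; absent (None) in some runs
Not all that is in view belongs to the job. What is meant by the part that bears stick_grip is not green, and is the smaller of those in its own colour.

How it is judged (in metres and radians):
On the way, in this order (a step that is already met when the one before it is completed fails the run):
1. the retaining bar lies along the felt rest, let go (x of bar_grip in the frame of rest_top between -0.025 and 0.025 m and y of bar_grip in the frame of rest_top between -0.06 and 0.06 m and z of bar_grip in the frame of rest_top between 0.024 and 0.036 m and angle between bar_grip's own z axis and vertical below 0.15 rad and angle between the y axis of bar_grip and the y axis of rest_top, either way round below 0.2 rad and contact force between the fingers and bar below 0.3 N), for 0.2 s.
2. the push stick's front is under (or beyond) the guard with every test bar in the channel ahead, at or past the guard (y of stick_front in the frame of hood between 0.015 and 0.14 m and x of stick_front in the frame of hood between -0.044 and 0.044 m and z of stick_front in the frame of hood between 0 and 0.04 m and y of each of strip1_mid, strip2_mid, strip3_mid, strip4_mid in the frame of hood above 0.02 m and x of strip1_mid in the frame of hood between -0.044 and 0.044 m and z of strip1_mid in the frame of hood between 0.01 and 0.04 m and x of strip2_mid in the frame of hood between -0.044 and 0.044 m and z of strip2_mid in the frame of hood between 0.01 and 0.04 m and x of strip3_mid in the frame of hood between -0.044 and 0.044 m and z of strip3_mid in the frame of hood between 0.01 and 0.04 m and x of strip4_mid in the frame of hood between -0.044 and 0.044 m and z of strip4_mid in the frame of hood between 0.01 and 0.04 m), for 0.05 s.
At the end, for the whole second after the job is handed in: Test bars flat (0.15 rad) and still on the outfeed deck, centres over 62 mm past the entry mouth; push stick upright and still on its rubber mat, handle over the mat; retaining bar still, down in both brackets within 6 mm across, 14 mm along the rack and 0.06 rad (y of strip1_mid in the frame of hood between 0.062 and 0.18 m and x of strip1_mid in the frame of hood between -0.044 and 0.044 m and z of strip1_mid in the frame of hood between 0.015 and 0.026 m and angle between each of strip1_mid, strip2_mid, strip3_mid, strip4_mid's own z axis and vertical below 0.15 rad and linear speed of each of strip1, strip2, strip3, strip4, stick, bar below 0.02 m/s and y of strip2_mid in the frame of hood between 0.062 and 0.18 m and x of strip2_mid in the frame of hood between -0.044 and 0.044 m and z of strip2_mid in the frame of hood between 0.015 and 0.026 m and y of strip3_mid in the frame of hood between 0.062 and 0.18 m and x of strip3_mid in the frame of hood between -0.044 and 0.044 m and z of strip3_mid in the frame of hood between 0.015 and 0.026 m and y of strip4_mid in the frame of hood between 0.062 and 0.18 m and x of strip4_mid in the frame of hood between -0.044 and 0.044 m and z of strip4_mid in the frame of hood between 0.015 and 0.026 m and x of stick_grip in the frame of pad_top between -0.055 and 0.055 m and y of stick_grip in the frame of pad_top between -0.1 and 0.1 m and z of stick_grip in the frame of pad_top between 0.055 and 0.07 m and angle between stick_grip's own z axis and vertical below 0.2 rad and x of bar_grip in the frame of rack between -0.006 and 0.006 m and y of bar_grip in the frame of rack between -0.014 and 0.014 m and z of bar_grip in the frame of rack between 0.068 and 0.0755 m and angle between bar_grip's own z axis and vertical below 0.08 rad and angle between the y axis of bar_grip and the y axis of rack, either way round below 0.06 rad); the robot touches nothing.
It fails at once if a test bar is lifted over the guard, or over the outfeed's cheeks, instead of passing through the opening ((y of strip1_mid in the frame of hood between -0.005 and 0.195 m and x of strip1_mid in the frame of hood between -0.055 and 0.055 m and z of strip1_mid in the frame of hood between 0.046 and 0.3 m) or (y of strip2_mid in the frame of hood between -0.005 and 0.195 m and x of strip2_mid in the frame of hood between -0.055 and 0.055 m and z of strip2_mid in the frame of hood between 0.046 and 0.3 m) or (y of strip3_mid in the frame of hood between -0.005 and 0.195 m and x of strip3_mid in the frame of hood between -0.055 and 0.055 m and z of strip3_mid in the frame of hood between 0.046 and 0.3 m) or (y of strip4_mid in the frame of hood between -0.005 and 0.195 m and x of strip4_mid in the frame of hood between -0.055 and 0.055 m and z of strip4_mid in the frame of hood between 0.046 and 0.3 m)).
It fails at once if the gripper's fingers touch a test bar that is under the guard ((y of strip1_mid in the frame of hood between -0.005 and 0.062 m and x of strip1_mid in the frame of hood between -0.055 and 0.055 m and z of strip1_mid in the frame of hood below 0.046 m and contact force between the fingers and strip1 above 0.5 N) or (y of strip2_mid in the frame of hood between -0.005 and 0.062 m and x of strip2_mid in the frame of hood between -0.055 and 0.055 m and z of strip2_mid in the frame of hood below 0.046 m and contact force between the fingers and strip2 above 0.5 N) or (y of strip3_mid in the frame of hood between -0.005 and 0.062 m and x of strip3_mid in the frame of hood between -0.055 and 0.055 m and z of strip3_mid in the frame of hood below 0.046 m and contact force between the fingers and strip3 above 0.5 N) or (y of strip4_mid in the frame of hood between -0.005 and 0.062 m and x of strip4_mid in the frame of hood between -0.055 and 0.055 m and z of strip4_mid in the frame of hood below 0.046 m and contact force between the fingers and strip4 above 0.5 N)).
It fails at once if a bystander (jar, scraper, loop tool) is moved by more than 30 mm (distance of any of jar, scraper, looptool from where it was at the start of the episode above 0.03 m).
Of strip1, strip2, strip3, strip4 only 2 to 3 are there at a start; the rules pass over those that are not, and their reading is None.
At some moment in a run one of stick may be knocked a few centimetres aside while the robot is not near it.
Once in a run the grip may slacken for a moment while it holds something.
It also fails if it takes over 210 s, if anything falls off the work surface, if the arm or the gripper's body presses on something with over 40 N, if the wrist force passes 120 N, or if a joint passes its speed limit or range.

## Working session

There is one attempt and no reset: what is moved stays moved. The work goes in short steps, Python scripts to look and compute and a shell command to move; the robot and the scene stay as the last step left them, time stands still between calls to the robot, and variables do not carry over. Pictures are saved under pics/ and viewed, and the job is handed in when it is done.

```bash
mkdir -p pics; ls
python3 - <<'E'
from station import sense, imaging
import cv2
print(sense())
for n in ["scene","top","wrist"]:
    m=imaging.camera_model(n); print(n,m)
    cv2.imwrite(f"pics/{n}0.png",imaging.grab_frame(n)[:,:,::-1])
E
```

```text
pics
{'t': 0.0, 'joint_pos': array([ 1.12297556e+00,  2.38783941e-01, -1.42482905e-02,  1.31923431e+00,
        9.85778426e-06,  1.57076604e+00]), 'qd': array([-0.00100084,  0.00052303, -0.00029942, -0.00044183, -0.00059165,
        0.0010562 ]), 'joint_efforts': array([-6.07469319e-04, -5.38769424e+01,  3.46437657e+01,  1.83552853e-02,
       -5.27195584e-05, -1.99349137e-05]), 'tool_pos': array([227.13810053, 472.84673736, 230.67831155]), 'tcp_rot': array([ 2.22029256e-01,  9.75039727e-01, -7.15660883e-04, -1.68043207e-04]), 'force': array([0.3408822 , 0.50397498, 0.51609752]), 'wrist_torque': array([-0.02712265, -0.01649398, -0.00872596]), 'gripper_width': 85.5762288373122}
scene {'fovy': 53.06000491073231, 'cx': 320.4468245903663, 'cy': 247.51979151347507, 'k1': -0.09938068543147731, 'world_from_camera': array([[-4.44946688e-01, -6.68128633e-01,  5.96344342e-01,
         1.22081410e+03],
       [ 8.95367486e-01, -3.18180856e-01,  3.11573438e-01,
         3.39561164e+02],
       [-1.84257818e-02,  6.72580904e-01,  7.39794173e-01,
         9.35300848e+02],
       [ 0.00000000e+00, 
[... 300 characters left out ...]
-01, -2.88620613e-02,  5.96221200e-03,
        -6.52935425e+00],
       [-6.04595190e-04,  2.22343764e-01,  9.74968146e-01,
         1.09312976e+03],
       [ 0.00000000e+00,  0.00000000e+00,  0.00000000e+00,
         1.00000000e+00]])}
wrist {'fovy': 60.87264969387648, 'cx': 317.9441872127279, 'cy': 241.82963466057174, 'k1': -0.09410984091063665, 'mount': array([[ 9.50060721e-05,  9.64769514e-01,  2.63096515e-01,
         6.72107462e+01],
       [ 9.99999958e-01, -1.63681903e-04,  2.39110890e-04,
         7.92999235e-01],
       [ 2.73751036e-04,  2.63096481e-01, -9.64769489e-01,
        -1.41701149e+02],
       [ 0.00000000e+00,  0.00000000e+00,  0.00000000e+00,
         1.00000000e+00]])}
```

View pics/scene0.png

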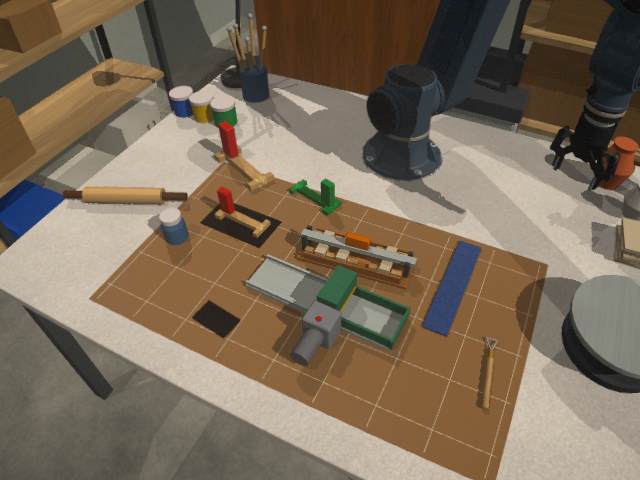

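View pics/top0.png

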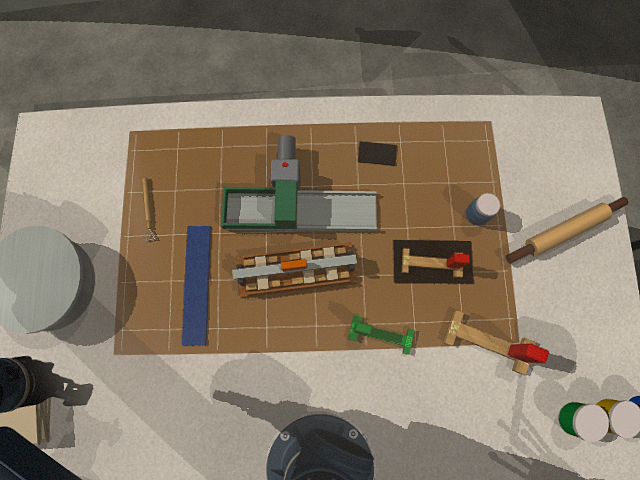

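View pics/wrist0.png

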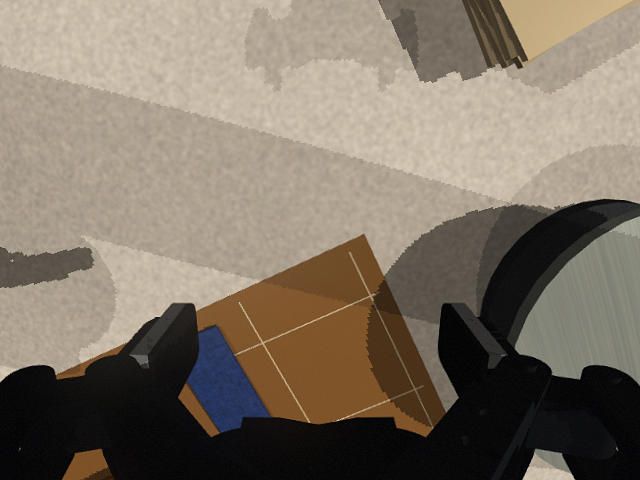

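The top view shows three push sticks: a red-handled one on the black mat at (445,262), a larger red-handled one at (500,345), and a green one at (382,335). The one meant isn't green and is the smaller of the red pair, so it should be the one on the mat. I'll confirm that in an enlarged crop.

```bash
cat > h.py <<'E'
import numpy as np, cv2
from station import sense, imaging
from scipy.spatial.transform import Rotation as R
def K(m): 
    f=240/np.tan(np.radians(m['fovy']/2)); return f
def pose(m,s=None):
    if 'mount' in m:
        T=np.eye(4); T[:3,:3]=R.from_quat(s['tcp_rot']).as_matrix(); T[:3,3]=s['tool_pos']
        return T@m['mount']
    return m['world_from_camera']
def proj(name,P,s=None):
    m=imaging.camera_model(name); T=np.linalg.inv(pose(m,s)); P=np.atleast_2d(P)
    c=P@T[:3,:3].T+T[:3,3]; a=c[:,0]/-c[:,2]; b=-c[:,1]/-c[:,2]
    k=1+m['k1']*(a*a+b*b); f=K(m)
    return np.c_[m['cx']+f*a*k,m['cy']+f*b*k]
def unproj(name,uv,z,s=None):
    m=imaging.camera_model(name); T=pose(m,s); f=K(m); uv=np.atleast_2d(np.array(uv,float))
    z=np.broadcast_to(z,len(uv)); out=[]
    for (u,v),zz in zip(uv,z):
        x,y=(u-m['cx'])/f,(v-m['cy'])/f; a,b=x,y
        for _ in range(30):
            k=1+m['k1']*(a*a+b*b); a,b=x/k,y/k
        d=T[:3,:3]@np.array([a,-b,-1]); o=T[:3,3]; out.append(o+d*(zz-o[2])/d[2])
    return np.array(out)
def crop(im,x0,y0,x1,y1,k,fn):
    c=cv2.resize(im[y0:y1,x0:x1],None,fx=k,fy=k,interpolation=cv2.INTER_CUBIC)
    cv2.imwrite(fn,c[:,:,::-1])
E
python3 - <<'E'
from h import *
im=imaging.grab_frame("top")
crop(im,210,120,410,270,4,"pics/t_hood.png")
crop(im,170,215,370,365,4,"pics/t_rack.png")
crop(im,340,210,560,375,3.6,"pics/t_stick.png")
E
```

```text
(no output)
```

View pics/t_hood.png

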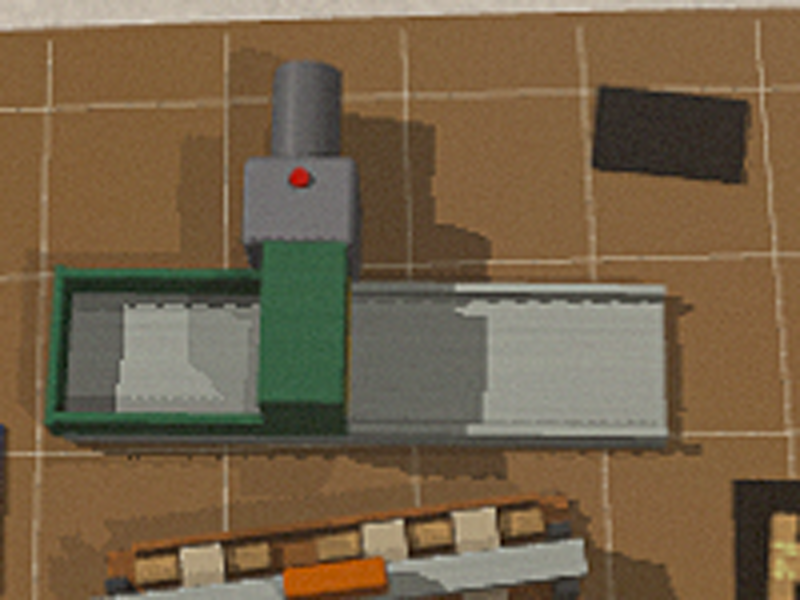

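View pics/t_rack.png

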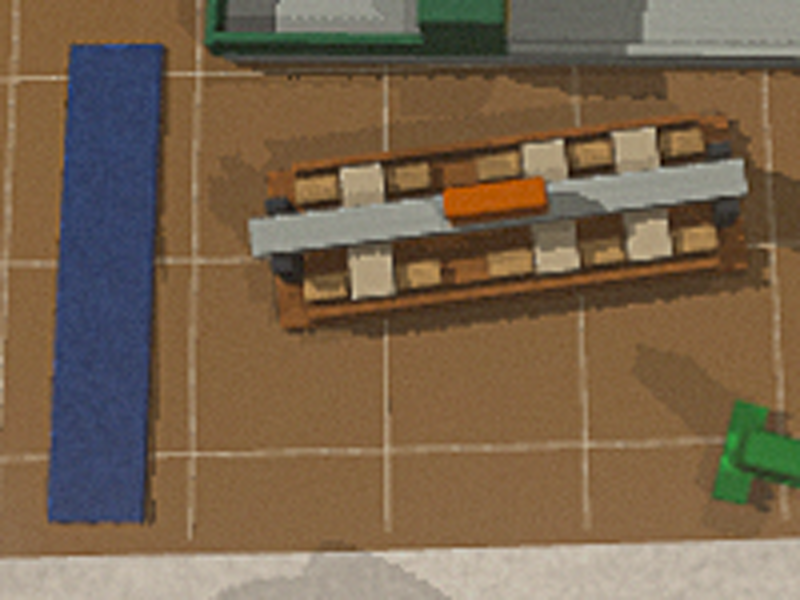

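View pics/t_stick.png

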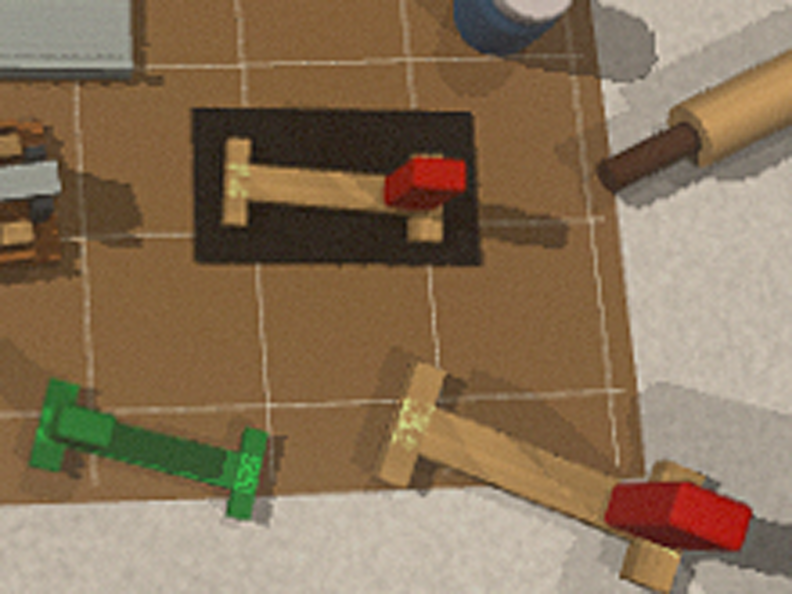

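The crop confirms it: the mat stick, with its handle around crop (430,180), is clearly smaller than the other red one. There are three clay bars, seen in the rack crop near x = 367, 550 and 643. Next I'll turn these pixels into positions.

Run:
```python
from h import *
np.set_printoptions(precision=1,suppress=True)
def U(x0,y0,k,pts,z): 
    p=np.array(pts,float); return unproj("top",np.c_[x0+(p[:,0]+.5)/k-.5,y0+(p[:,1]+.5)/k-.5],z)
def sh(n,a):
    print(n); print(a); print(' mean',a.mean(0))
ra=(170,215,4); ho=(210,120,4); st=(340,210,3.6)
b=U(*ra,[(248,218),(252,257),(743,158),(747,195)],56); sh('bar ends',b)
d=b[2:].mean(0)-b[:2].mean(0); print('len',np.linalg.norm(d),'dir',np.degrees(np.arctan2(d[1],d[0])))
sh('block top',U(*ra,[(443,190),(545,178),(547,205),(446,217)],88))
sh('bars edges(x lefthigh,righthigh,leftlow,rightlow)',np.vstack([U(*ra,[(342,168),(381,164),(352,299),(394,296)],40),U(*ra,[(522,143),(564,139),(536,271),(577,269)],40),U(*ra,[(612,130),(655,126),(627,261),(671,257)],40)]))
f=U(*ra,[(70,45),(164,45),(142,522),(48,522)],6); sh('felt',f); d=(f[0]+f[1]-f[2]-f[3])/2; print(np.linalg.norm(d),np.degrees(np.arctan2(d[1],d[0])))
sh('hood infeed end',U(*ho,[(666,286),(668,438)],22))
sh('guard',U(*ho,[(262,240),(348,240),(347,402),(260,402)],90))
sh('outfeed end',U(*ho,[(55,268),(48,428)],42))
m=U(*st,[(193,108),(472,112),(482,266),(195,263)],4); sh('mat',m); d=(m[0]+m[3]-m[1]-m[2])/2; print(np.linalg.norm(d),np.degrees(np.arctan2(d[1],d[0])))
sh('head front',U(*st,[(226,138),(224,226)],18))
sh('handle top',U(*st,[(409,157),(465,157),(467,187),(412,189)],94))
```

```text
bar ends
[[465.  196.6  56. ]
 [441.6 193.9  56. ]
 [492.7 -98.3  56. ]
 [470.3 -99.7  56. ]]
 mean [467.4  48.1  56. ]
len 295.5928502387007 dir -84.52460232968212
block top
[[472.4  77.8  88. ]
 [477.8  19.   88. ]
 [461.9  18.2  88. ]
 [456.6  76.2  88. ]]
 mean [467.2  47.8  88. ]
bars edges(x lefthigh,righthigh,leftlow,rightlow)
[[497.  142.9  40. ]
 [498.8 119.2  40. ]
 [417.2 136.8  40. ]
 [418.3 111.7  40. ]
 [509.3  33.6  40. ]
 [511.    8.1  40. ]
 [431.   26.9  40. ]
 [431.4   2.4  40. ]
 [515.8 -21.1  40. ]
 [517.5 -47.3  40. ]
 [435.4 -27.6  40. ]
 [437.  -53.9  40. ]]
 mean [468.3  36.   40. ]
felt
[[589.3 322.9   6. ]
 [587.4 262.    6. ]
 [289.5 269.3   6. ]
 [290.4 327.    6. ]]
 mean [439.2 295.3   6. ]
298.46091138238484 -1.094875991893803
hood infeed end
[[ 662.  -162.2   22. ]
 [ 561.9 -157.5   22. ]]
 mean [ 611.9 -159.9   22. ]
guard
[[674.   88.4  90. ]
 [672.3  36.8  90. ]
 [571.2  39.1  90. ]
 [572.7  90.1  90. ]]
 mean [622.5  63.6  90. ]
outfeed end
[[678.7 223.7  42. ]
 [574.3 225.6  42. ]]
 mean [626.5 224.6  42. ]
mat
[[ 538.  -200.5    4. ]
 [ 529.3 -399.5    4. ]
 [ 419.6 -395.2    4. ]
 [ 428.6 -194.7    4. ]]
 mean [ 478.9 -297.5    4. ]
199.90259430385643 87.48114024825323
head front
[[ 512.7 -219.5   18. ]
 [ 451.4 -213.8   18. ]]
 mean [ 482.  -216.7   18. ]
handle top
[[ 480.  -322.4   94. ]
 [ 478.9 -359.2   94. ]
 [ 459.2 -358.5   94. ]
 [ 459.1 -322.3   94. ]]
 mean [ 469.3 -340.6   94. ]
```

```bash
cat >> h.py <<'E'
def go(x,y,z,psi):
    "rows shift to reach TCP x,y,z with tool down and jaw (tool y) axis at world angle psi deg"
    s=sense(); Rm=R.from_quat(s['tcp_rot']); p=np.radians(psi)
    ty=np.array([np.cos(p),np.sin(p),0]); tz=np.array([0,0,-1.]); tx=np.cross(ty,tz)
    Rt=R.from_matrix(np.c_[tx,ty,tz])
    sh=Rm.inv().apply(np.array([x,y,z])-s['tool_pos']); rv=(Rm.inv()*Rt).as_rotvec()
    print('t',round(s['t'],2),'at',s['tool_pos'].round(1),'w',round(s['gripper_width'],1),'psi',round(np.degrees(np.arctan2(*Rm.as_matrix()[[1,0],1])),2),'q',s['joint_pos'].round(2),'F',s['force'].round(1))
    print('shift',sh.round(1),'rot',rv.round(4))
E
python3 -c "
from h import *
go(467,48,200,5.5)"
```

```text
t 0.2 at [227.2 473.  230.9] w 84.8 psi 64.34 q [ 1.12  0.24 -0.01  1.32 -0.    1.57] F [0.5 0.6 0.7]
shift [-400.2 -279.2   31.2] rot [-8.000e-04  5.000e-04  1.027e+00]
```

```bash
python3 -m crank '[[[-400,-279,31,0,0,1.027,0],[-400,-279,31,0,0,1.027,0],[-400,-279,31,0,0,1.027,0],[-400,-279,31,0,0,1.027,0],[-400,-279,31,0,0,1.027,0],[-400,-279,31,0,0,1.027,0],[-400,-279,31,0,0,1.027,0],[-400,-279,31,0,0,1.027,0],[-400,-279,31,0,0,1.027,0],[-400,-279,31,0,0,1.027,0]]]'; python3 -c "
from h import *
go(467,48,200,5.5)"
```

```text
t: 1.2
tool_pos: [467.9, 45.9, 200.1]
tcp_rot: [0.673, 0.74, -0.0, 0.0]
force: [-0.7, 1.2, 0.1]
gripper_width: 85.4
t 1.2 at [467.9  45.9 200.1] w 85.4 psi 5.43 q [ 0.1   0.16 -0.2   1.21 -0.    1.57] F [-0.7  1.2  0.1]
shift [ 2.1 -0.7  0.1] rot [ 0.0002  0.0003 -0.0012]
```

```bash
python3 -m crank '[[[2,-1,0,0,0,0,0],[2,-1,0,0,0,0,0]]]'
python3 - <<'E'
from h import *
s=sense(); im=imaging.grab_frame("wrist"); cv2.imwrite("pics/w1.png",im[:,:,::-1]); 
np.save('s1.npy',s,allow_pickle=True)
# overlay predicted
P=np.array([[472.4,77.8,88],[477.8,19,88],[461.9,18.2,88],[456.6,76.2,88],[465,196.6,56],[441.6,193.9,56],[457.8,127.6,40],[470.7,17.8,40],[476.4,-37.5,40]])
print(proj("wrist",P,s).round(0))
E
```

```text
t: 1.4
tool_pos: [465.7, 49.7, 199.9]
tcp_rot: [0.673, 0.739, -0.0, -0.0]
force: [-0.3, 0.8, -0.0]
gripper_width: 85.0
[[333. 197.]
 [332. 285.]
 [308. 284.]
 [308. 197.]
 [339.   8.]
 [302.   8.]
 [318. 116.]
 [321. 264.]
 [321. 328.]]
```

View pics/w1.png

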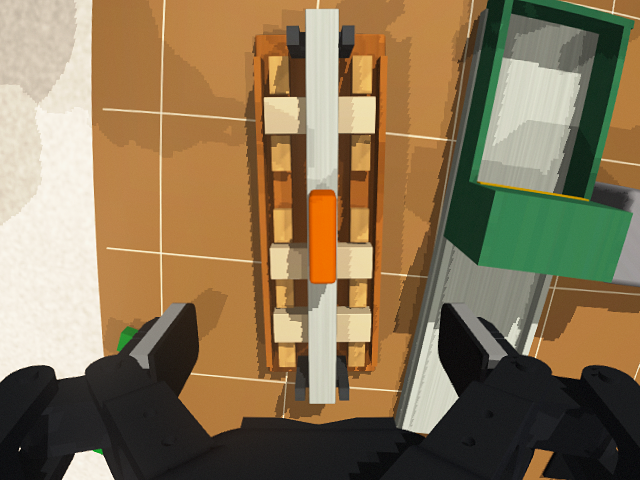

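Run:
```python
from h import *
np.set_printoptions(precision=1,suppress=True)
s=np.load('s1.npy',allow_pickle=True).item()
u=lambda p,z:unproj("wrist",p,z,s)
print('block',u([(309,190),(336,190),(336,284),(310,284)],88).mean(0))
b=u([(307,9),(338,9),(310,403),(335,403)],56);print('bar',b,b.mean(0)); d=(b[0]+b[1]-b[2]-b[3])/2; print(np.linalg.norm(d),np.degrees(np.arctan2(d[1],d[0])))
A=u([(264,97),(375,97),(266,133),(376,134)],40);B=u([(270,243),(373,243),(272,278),(373,279)],40);C=u([(273,308),(373,308),(275,340),(372,342)],40)
for X in (A,B,C): print(X.mean(0), np.degrees(np.arctan2(*(X[1]+X[3]-X[0]-X[2])[[1,0]])), np.linalg.norm(X[1]-X[0]))
d=A.mean(0)-C.mean(0);print(np.linalg.norm(d),np.degrees(np.arctan2(d[1],d[0])),(A.mean(0)+C.mean(0))/2)
for z in (10,32): 
  r=u([(256,36),(386,36),(265,370),(377,370)],z); print('rack',z,r,r.mean(0))
print('prong tops',u([(293,27),(348,27),(301,398),(343,398)],60))
go(0,0,0,0)
```

```text
block [468.4  50.5  88. ]
bar [[444.7 193.8  56. ]
 [464.6 195.6  56. ]
 [472.7 -98.7  56. ]
 [493.3 -96.8  56. ]] [468.8  48.5  56. ]
293.8099783754873 95.52944319732036
[459.6 128.1  40. ] 5.129926143337526 78.46960105957339
[471.3  19.9  40. ] 5.071715602875132 79.01178680888997
[477.6 -34.3  40. ] 4.691945148910829 80.3990932866122
163.473648733507 96.31415279202946 [468.6  46.9  40. ]
rack 10 [[ 405.6  183.5   10. ]
 [ 503.7  192.8   10. ]
 [ 429.9 -101.    10. ]
 [ 533.8  -91.3   10. ]] [468.3  46.   10. ]
rack 32 [[409.1 179.1  32. ]
 [500.8 187.7  32. ]
 [431.9 -86.6  32. ]
 [528.9 -77.5  32. ]] [467.7  50.7  32. ]
prong tops [[437.  180.9  60. ]
 [472.  184.2  60. ]
 [464.8 -91.5  60. ]
 [498.7 -88.4  60. ]]
t 1.45 at [465.5  50.4 200.1] w 85.3 psi 5.46 q [ 0.1  0.2 -0.2  1.2  0.   1.6] F [-0.4 -0.9  0.4]
shift [  -5.9 -468.   200.5] rot [-0.  -0.   0.1]
```

Run:
```python
import cv2
im=cv2.imread('pics/w1.png')
c=im[20:65,240:400]; d=im[340:410,240:400]
cv2.imwrite('pics/w1c.png',cv2.resize(cv2.vconcat([c,d]),None,fx=5,fy=5,interpolation=cv2.INTER_CUBIC))
```

```text
(no output)
```

View pics/w1c.png

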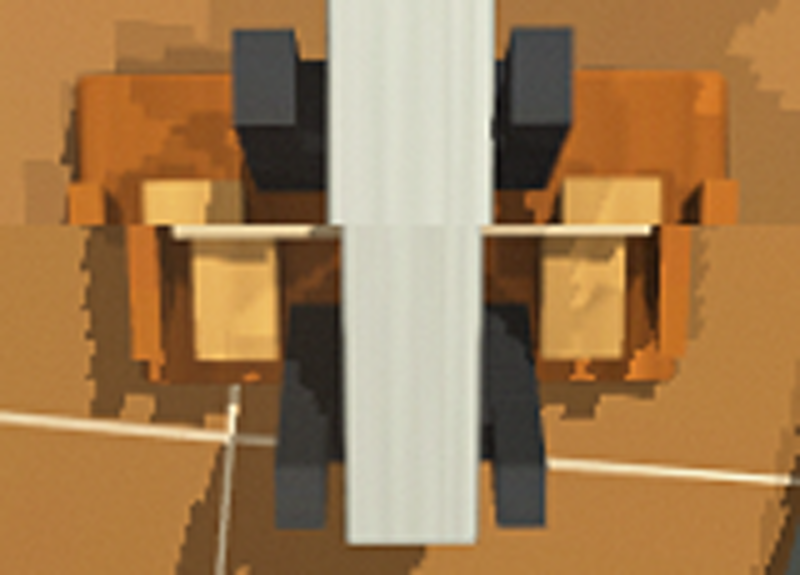

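Run:
```python
from h import *
np.set_printoptions(precision=2,suppress=True)
s=np.load('s1.npy',allow_pickle=True).item()
u=lambda p,z:unproj("wrist",p,z,s)
r=u([(320.3,34.9),(322,393.9)],60); d=r[0]-r[1]; print(r,np.linalg.norm(d),np.degrees(np.arctan2(d[1],d[0])),r.mean(0))
go(468,49.5,60.5,5.6)
```

```text
[[454.84 177.67  60.  ]
 [481.39 -86.    60.  ]] 264.9968273731236 95.74994566946101 [468.11  45.84  60.  ]
t 1.45 at [465.5  50.4 200.1] w 85.3 psi 5.46 q [ 0.11  0.16 -0.2   1.21  0.    1.58] F [-0.4 -0.9  0.4]
shift [ -1.2   2.5 139.6] rot [-0. -0. -0.]
```

```bash
python3 -m crank '[[[-1,2.5,50,0,0,0,0],[-1,2.5,100,0,0,0,0],[-1,2.5,125,0,0,0,0],[-1,2.5,139,0,0,0,0],[-1,2.5,139,0,0,0,0]]]'; python3 -m crank '[[[0,0,0,0,0,0,0.5],[0,0,0,0,0,0,1],[0,0,0,0,0,0,1],[0,0,0,0,0,0,1],[0,0,0,0,0,0,1],[0,0,0,0,0,0,1],[0,0,0,0,0,0,1]]]';python3 -c "
from h import *
go(468,49.5,110,5.6)"
```

```text
t: 1.95
tool_pos: [466.5, 50.8, 59.7]
tcp_rot: [0.672, 0.741, -0.001, -0.001]
force: [0.5, 0.2, 0.5]
gripper_width: 85.3
t: 2.65
tool_pos: [468.9, 49.7, 62.0]
tcp_rot: [0.672, 0.74, 0.0, 0.0]
force: [-0.9, 0.6, 6.8]
gripper_width: 17.1
t 2.65 at [468.9  49.7  62. ] w 17.1 psi 5.49 q [ 0.11  0.27 -0.44  0.86  0.    1.58] F [-0.9  0.6  6.8]
shift [ -0.1  -0.8 -48. ] rot [ 0.0012 -0.0001 -0.0018]
```

```bash
python3 -m crank '[[[0,0,-30,0,0,0,1],[0,0,-60,0,0,0,1],[0,0,-90,0,0,0,1],[0,0,-90,0,0,0,1]]]';python3 - <<'E'
from h import *
cv2.imwrite("pics/w2.png",imaging.grab_frame("wrist")[:,:,::-1])
go(439,295,150,90)
go(439,295,150,-90)
E
```

```text
t: 3.05
tool_pos: [470.4, 49.8, 154.7]
tcp_rot: [0.672, 0.74, 0.002, 0.002]
force: [1.1, 0.0, -2.3]
gripper_width: 16.9
t 3.1 at [469.5  49.7 152.7] w 17.0 psi 5.49 q [ 0.11  0.19 -0.29  1.09 -0.    1.58] F [-0.2  0.4 -2.5]
shift [247.1  -6.9   2.7] rot [ 0.0026  0.0025 -1.475 ]
t 3.1 at [469.5  49.7 152.7] w 17.0 psi 5.49 q [ 0.11  0.19 -0.29  1.09 -0.    1.58] F [-0.2  0.4 -2.5]
shift [247.1  -6.9   2.7] rot [ 0.0026 -0.0027  1.6666]
```

View pics/w2.png

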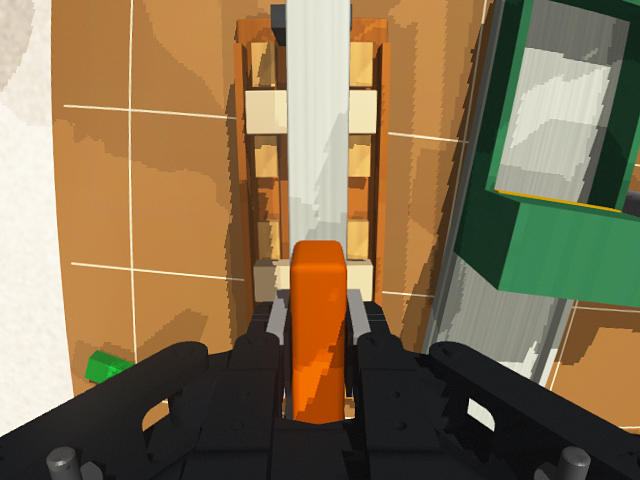

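```bash
python3 -m crank '[[[50,-1,0,0,0,-0.146,1],[100,-3,0,0,0,-0.292,1],[150,-4,0,0,0,-0.438,1],[200,-5,0,0,0,-0.584,1],[225,-6,0,0,0,-0.73,1],[247,-7,0,0,0,-0.876,1],[247,-7,0,0,0,-1.022,1],[247,-7,0,0,0,-1.168,1],[247,-7,0,0,0,-1.314,1],[247,-7,0,0,0,-1.457,1]]]';python3 - <<'E'
from h import *
imaging.grab_frame("scene")
cv2.imwrite("pics/w3.png",imaging.grab_frame("wrist")[:,:,::-1])
go(439,295,26,88.9)
E
```

```text
t: 4.1
tool_pos: [436.9, 294.4, 149.5]
tcp_rot: [0.006, 1.0, -0.001, -0.001]
force: [-0.1, -0.7, -2.9]
gripper_width: 17.1
t 4.2 at [437.1 294.3 149.7] w 16.7 psi 89.1 q [ 0.59  0.28 -0.16  1.12 -0.    0.61] F [ 0.2 -0.3 -2.3]
shift [ -2.2   0.9 123.7] rot [-0.0016 -0.0022  0.0035]
```

View pics/w3.png

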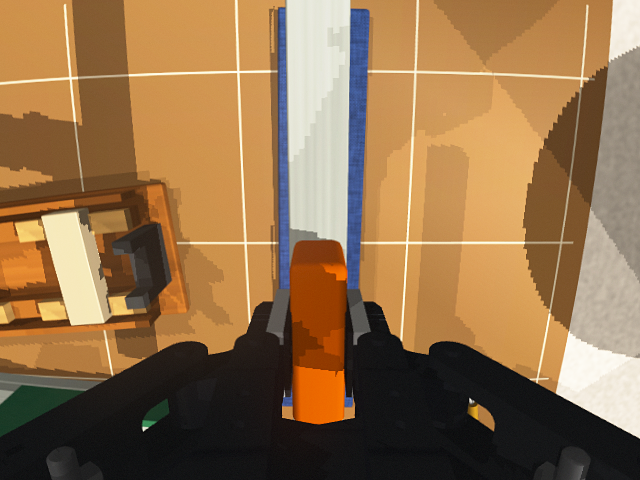

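```bash
python3 -m crank '[[[-2,1,45,0,0,0,1],[-2,1,85,0,0,0,1],[-2,1,105,0,0,0,1],[-2,1,115,0,0,0,1],[-2,1,122,0,0,0,1],[-2,1,122,0,0,0,1]]]';python3 -c "
from h import *
go(439,295,26,88.9)"
```

```text
t: 4.8
tool_pos: [439.8, 295.7, 28.9]
tcp_rot: [0.01, 1.0, -0.0, -0.0]
force: [0.4, -0.2, -2.5]
gripper_width: 16.7
t 4.8 at [439.8 295.7  28.9] w 16.7 psi 88.9 q [ 0.59  0.4  -0.34  0.83 -0.    0.61] F [ 0.4 -0.2 -2.5]
shift [ 0.8 -0.8  3. ] rot [-0.0004 -0.0005 -0.0001]
```

```bash
python3 -m crank '[[[0,0,2,0,0,0,1],[0,0,3,0,0,0,1],[0,0,3,0,0,0,0.6],[0,0,2,0,0,0,0.3],[0,0,0,0,0,0,0],[0,0,0,0,0,0,0],[0,0,-3,0,0,0,0],[0,0,-3,0,0,0,0]]]';python3 -c "
from h import *
go(439,295,150,88.9)"
```

```text
t: 5.6
tool_pos: [440.0, 295.9, 32.7]
tcp_rot: [0.009, 1.0, 0.0, 0.0]
force: [0.3, 0.4, 0.4]
gripper_width: 85.8
t 5.6 at [440.  295.9  32.7] w 85.8 psi 88.98 q [ 0.59  0.39 -0.34  0.84 -0.    0.61] F [0.3 0.4 0.4]
shift [   0.9   -0.9 -117.3] rot [0.0002 0.0004 0.0014]
```

```bash
python3 -m crank '[[[0,0,-50,0,0,0,0],[0,0,-100,0,0,0,0],[0,0,-117,0,0,0,0],[0,0,-117,0,0,0,0.48],[0,0,-117,0,0,0,0.48]]]';python3 -c "
from h import *
cv2.imwrite('pics/w4.png',imaging.grab_frame('wrist')[:,:,::-1])
cv2.imwrite('pics/t4.png',imaging.grab_frame('top')[:,:,::-1])
go(459,128,120,95.5)"
```

```text
t: 6.1
tool_pos: [439.8, 295.7, 149.1]
tcp_rot: [0.009, 1.0, 0.0, 0.0]
force: [-0.6, -0.0, -0.5]
gripper_width: 59.2
t 6.2 at [439.1 295.3 147.9] w 44.7 psi 88.98 q [ 0.59  0.29 -0.16  1.12 -0.    0.61] F [-0.1  0.8 -0.6]
shift [ -22.9 -166.9   28.1] rot [-0.0013 -0.002  -0.1138]
```

View pics/w4.png

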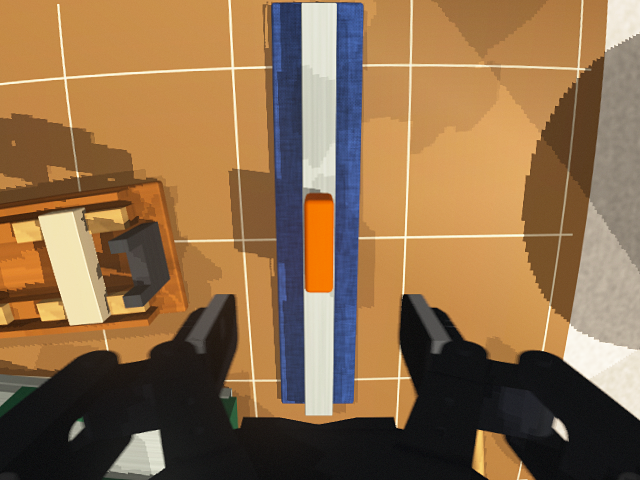

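The retaining bar lies along the felt: orange block at (319,243), bar running from (319,5) to (319,412). Clay bar A comes next.

```bash
python3 -m crank '[[[-8,-50,10,0,0,-0.1,0.48],[-15,-100,20,0,0,-0.114,0.48],[-23,-150,28,0,0,-0.114,0.48],[-23,-167,28,0,0,-0.114,0.48],[-23,-167,28,0,0,-0.114,0.48],[-23,-167,28,0,0,-0.114,0.48]]]';python3 -c "
from h import *
s=sense();np.save('s5.npy',s,allow_pickle=True)
cv2.imwrite('pics/w5.png',imaging.grab_frame('wrist')[:,:,::-1])
go(459,128,26,95.5)"
```

```text
t: 6.8
tool_pos: [459.4, 128.1, 120.4]
tcp_rot: [-0.047, 0.999, -0.0, -0.001]
force: [-0.6, 0.4, -0.5]
gripper_width: 44.2
t 6.85 at [459.6 128.7 120.6] w 44.1 psi 95.5 q [ 0.27  0.22 -0.33  1.02  0.    0.18] F [ 0.7  0.7 -0.9]
shift [ 0.6 -0.7 94.6] rot [ 0.     -0.0012  0.    ]
```

View pics/w5.png

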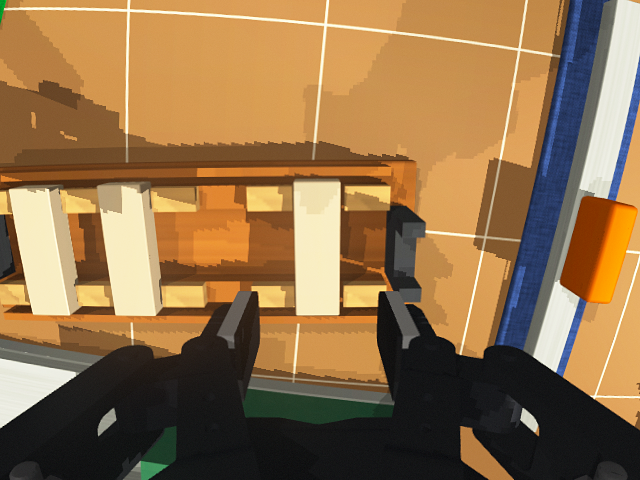

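```bash
python3 -m crank '[[[0.5,-0.5,45,0,0,0,0.48],[0.5,-0.5,75,0,0,0,0.48],[0.5,-0.5,88,0,0,0,0.48],[0.5,-0.5,94,0,0,0,0.48],[0.5,-0.5,94,0,0,0,0.48]]]'; python3 -m crank '[[[0,0,0,0,0,0,0.7],[0,0,0,0,0,0,1],[0,0,0,0,0,0,1],[0,0,0,0,0,0,1],[0,0,0,0,0,0,1],[0,0,-20,0,0,0,1],[0,0,-50,0,0,0,1],[0,0,-90,0,0,0,1],[0,0,-90,0,0,0,1]]]';python3 -c "
from h import *
s=sense();np.save('s6.npy',s,allow_pickle=True)
cv2.imwrite('pics/w6.png',imaging.grab_frame('wrist')[:,:,::-1])
go(619.3,-19.4,120,87.8)"
```

```text
t: 7.35
tool_pos: [459.0, 128.7, 26.7]
tcp_rot: [-0.049, 0.999, -0.0, -0.001]
force: [0.1, -0.6, 0.8]
gripper_width: 44.4
t: 8.25
tool_pos: [462.2, 128.6, 122.0]
tcp_rot: [-0.048, 0.999, 0.001, 0.004]
force: [0.0, 0.1, -1.3]
gripper_width: 24.6
t 8.3 at [461.2 128.3 119.8] w 23.8 psi 95.51 q [ 0.27  0.22 -0.33  1.01 -0.    0.18] F [ 0.2 -0.1 -2. ]
shift [-143.2 -162.2    0.4] rot [0.0011 0.0053 0.1345]
```

View pics/w6.png

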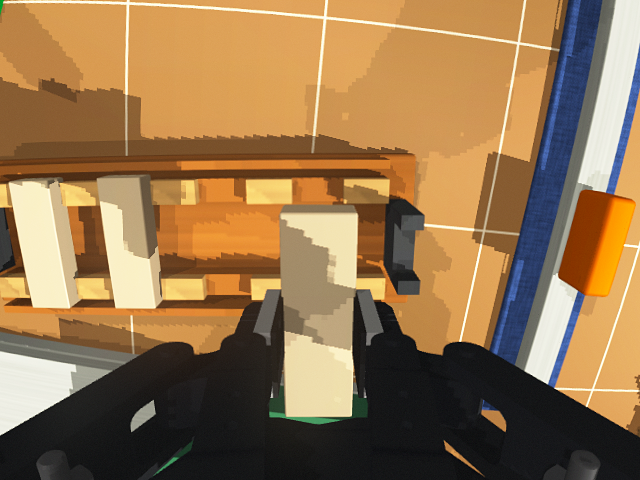

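```bash
python3 -m crank '[[[5,-49,0,0,0,0.1345,1],[9,-98,0,0,0,0.1345,1],[14,-147,0,0,0,0.1345,1],[-36,-152,0,0,0,0.1345,1],[-86,-157,0,0,0,0.1345,1],[-136,-161,0,0,0,0.1345,1],[-143,-162,0,0,0,0.1345,1],[-143,-162,0,0,0,0.1345,1],[-143,-162,0,0,0,0.1345,1]]]';python3 -c "
from h import *
s=sense();np.save('s7.npy',s,allow_pickle=True)
cv2.imwrite('pics/w7.png',imaging.grab_frame('wrist')[:,:,::-1])
go(619.3,-19.4,40,87.8)
print(unproj('wrist',[(319,209),(322,416)],s['tool_pos'][2]+14,s)-s['tool_pos'])"
```

```text
t: 9.2
tool_pos: [615.6, -19.6, 116.2]
tcp_rot: [0.019, 1.0, -0.0, -0.001]
force: [-0.9, -0.8, -0.5]
gripper_width: 24.6
t 9.25 at [615.5 -19.5 116.7] w 24.1 psi 87.81 q [-0.03  0.45  0.    1.13 -0.    0.01] F [ 0.4 -0.2 -0.7]
shift [-4.   0.3 76.7] rot [-0.0002 -0.0022  0.0002]
[[-42.66721875   2.98813207  14.        ]
 [ 35.55004358   1.18552542  14.        ]]
```

View pics/w7.png

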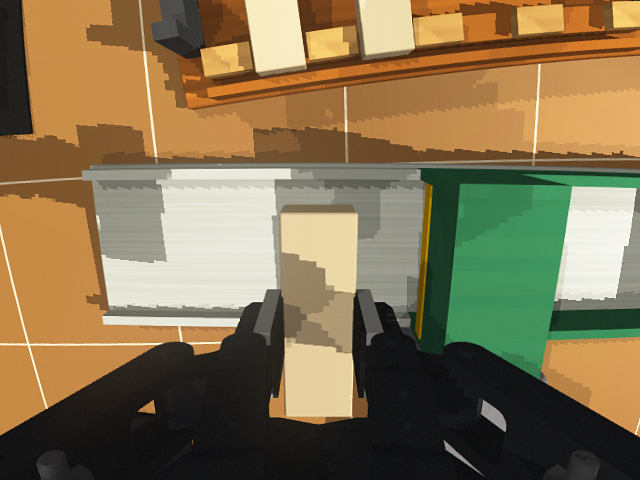

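Run:
```python
import cv2
im=cv2.imread('pics/w7.png')
a=cv2.resize(im[155:200,75:275],None,fx=4,fy=4,interpolation=cv2.INTER_CUBIC)
b=cv2.resize(im[295:340,75:275],None,fx=4,fy=4,interpolation=cv2.INTER_CUBIC)
cv2.imwrite('pics/w7c.png',cv2.vconcat([a,b]))
```

```text
(no output)
```

View pics/w7c.png

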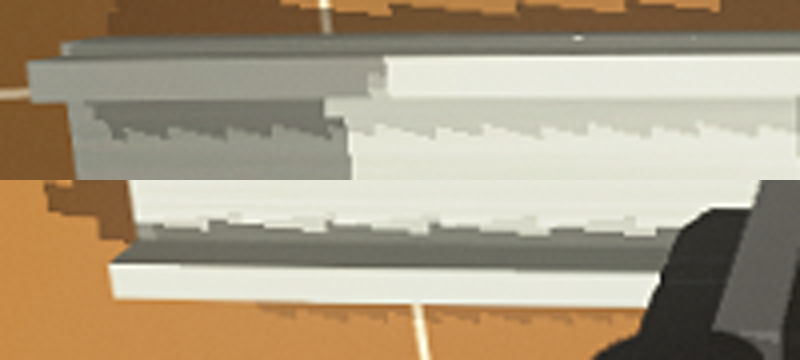

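Run:
```python
from h import *
np.set_printoptions(precision=1,suppress=True)
s=np.load('s7.npy',allow_pickle=True).item()
print(unproj('wrist',[(83,180.2),(274,179.4),(102.5,315.8),(240,317.8)],22,s))
print(unproj('wrist',[(83,170),(274,169),(103,324.5),(240,326)],22,s))
# guard top front edge & mouth
print(unproj('wrist',[(458,182),(449,352)],90,s))
```

```text
[[ 569.5 -157.    22. ]
 [ 574.6  -42.4   22. ]
 [ 657.3 -160.5   22. ]
 [ 660.8  -69.8   22. ]]
[[ 563.5 -155.9   22. ]
 [ 568.6  -42.    22. ]
 [ 663.5 -161.4   22. ]
 [ 666.5  -70.4   22. ]]
[[571.   41.3  90. ]
 [650.2  41.5  90. ]]
```

```bash
python3 -c "
from h import *
go(622,-19.5,17,87.6)"; python3 -m crank '[[[-6.5,0,50,0,0,0.003,1],[-6.5,0,70,0,0,0.003,1],[-6.5,0,70,0,0,0.003,1]]]';python3 -c "
from h import *
go(622,-19.5,17,87.6)"
```

```text
t 9.25 at [615.5 -19.5 116.7] w 24.1 psi 87.81 q [-0.03  0.45  0.    1.13 -0.    0.01] F [ 0.4 -0.2 -0.7]
shift [-6.7  0.3 99.7] rot [-0.0002 -0.0022  0.0037]
t: 9.55
tool_pos: [620.2, -19.7, 44.7]
tcp_rot: [0.021, 1.0, -0.0, -0.003]
force: [-0.5, 0.1, -0.3]
gripper_width: 24.3
t 9.55 at [620.2 -19.7  44.7] w 24.3 psi 87.64 q [-0.03  0.52 -0.08  0.98 -0.    0.01] F [-0.5  0.1 -0.3]
shift [-2.   0.3 27.7] rot [-0.0002 -0.0059  0.0007]
```

```bash
python3 -m crank '[[[-2,0,15,0,0,0,1],[-2,0,23,0,0,0,1],[-2,0,27,0,0,0,1],[-2,0,28.5,0,0,0,1],[-2,0,28.5,0,0,0,1]]]';python3 -c "
from h import *
go(622,-19.5,15,87.6)
cv2.imwrite('pics/w8.png',imaging.grab_frame('wrist')[:,:,::-1])"
```

```text
t: 10.05
tool_pos: [625.2, -20.0, 21.2]
tcp_rot: [0.021, 1.0, -0.0, 0.0]
force: [-6.9, 0.3, 9.2]
gripper_width: 24.5
t 10.05 at [625.2 -20.   21.2] w 24.5 psi 87.63 q [-0.03  0.54 -0.11  0.92 -0.    0.01] F [-6.9  0.3  9.2]
shift [3.3 0.4 6.2] rot [-0.0002  0.0009  0.0006]
```

View pics/w8.png

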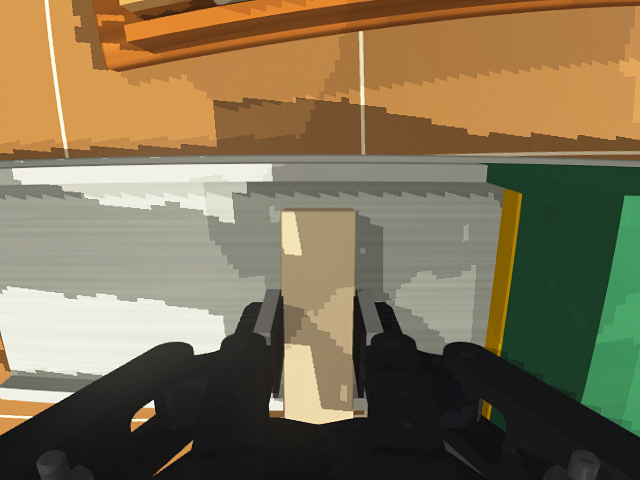

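Run:
```python
from h import *
s=sense()
print(unproj('wrist',[(319,209),(319,223)],s['tool_pos'][2]+14,s), unproj('wrist',[(319,183.5)],22,s), s['tool_pos'])
import cv2
im=cv2.imread('pics/w8.png'); cv2.imwrite('pics/w8c.png',cv2.resize(im[150:260,230:430],None,fx=4,fy=4,interpolation=cv2.INTER_CUBIC))
```

```text
[[582.50352769 -16.85707313  35.2487052 ]
 [587.04844003 -17.04142572  35.2487052 ]] [[576.08023669 -16.57305502  22.        ]] [625.25260354 -19.9784366   21.2487052 ]
```

View pics/w8c.png

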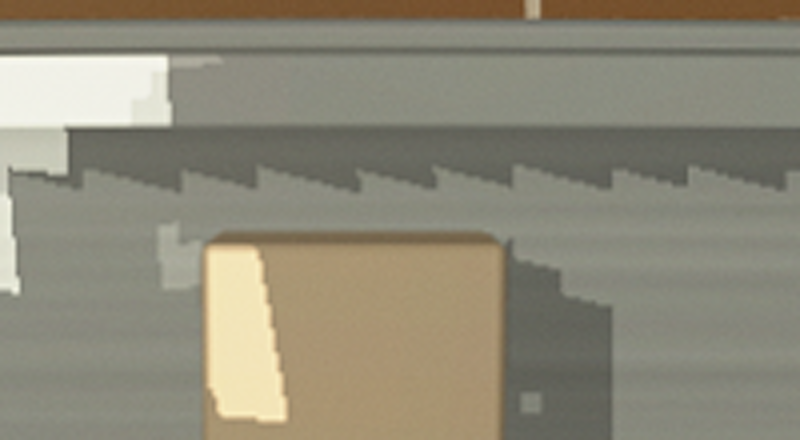

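```bash
python3 -m crank '[[[2,0,-6,0,0,0,1],[4.5,0,-6,0,0,0,1],[4.5,0,-3,0,0,0,1],[4.5,0,0,0,0,0,1],[4.5,0,2,0,0,0,1],[4.5,0,2,0,0,0,1]]]';python3 -c "
from h import *
go(621.3,-19.5,15,87.6)
cv2.imwrite('pics/w9.png',imaging.grab_frame('wrist')[150:260,230:430,::-1].repeat(4,0).repeat(4,1))"
```

```text
t: 10.7
tool_pos: [622.3, -19.7, 17.4]
tcp_rot: [0.021, 1.0, 0.0, 0.001]
force: [0.4, -0.7, 8.2]
gripper_width: 24.3
t 10.7 at [622.3 -19.7  17.4] w 24.3 psi 87.64 q [-0.03  0.54 -0.12  0.91  0.    0.01] F [ 0.4 -0.7  8.2]
shift [1.  0.2 2.4] rot [0.0001 0.002  0.0007]
```

View pics/w9.png

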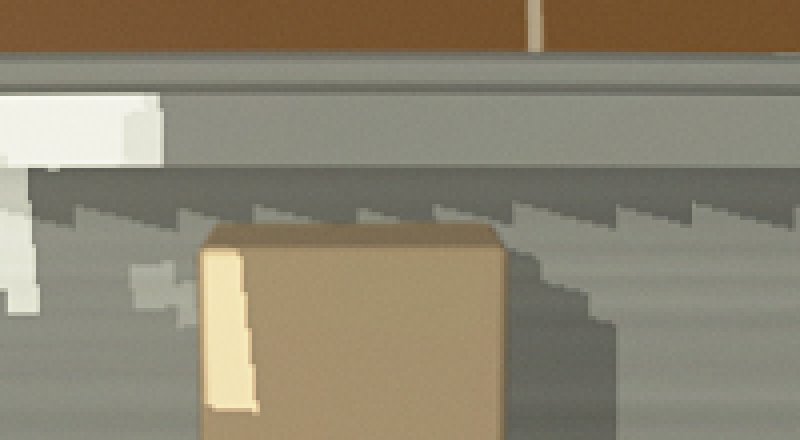

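Run:
```python
from h import *
s=sense()
for z in (28,30,32): print(z,unproj('wrist',[(318,211.8)],z,s),unproj('wrist',[(318,206)],z-16,s))
print(unproj('wrist',[(318,191.4)],22,s))
```

```text
28 [[581.09417517 -16.99390451  28.        ]] [[582.09369104 -17.04048056  12.        ]]
30 [[580.70043756 -16.97701915  30.        ]] [[581.7292128  -17.02479947  14.        ]]
32 [[580.30669994 -16.96013378  32.        ]] [[581.36473455 -17.00911838  16.        ]]
[[575.28691557 -16.75692152  22.        ]]
```

```bash
python3 -m crank '[[[1,0,0,0,0,0,0.85],[1,0,0,0,0,0,0.6],[1,0,0,0,0,0,0.5],[1,0,0,0,0,0,0.5],[1,0,-40,0,0,0,0.5],[1,0,-80,0,0,0,0.5],[1,0,-105,0,0,0,0.5],[1,0,-105,0,0,0,0.5]]]';python3 -c "
from h import *
cv2.imwrite('pics/w10.png',imaging.grab_frame('wrist')[:,:,::-1])
go(471,19,120,95.6)"
```

```text
t: 11.55
tool_pos: [622.2, -19.6, 125.4]
tcp_rot: [0.021, 1.0, 0.0, 0.003]
force: [-0.1, -0.3, -0.1]
gripper_width: 42.4
t 11.6 at [621.2 -19.6 123.2] w 43.1 psi 87.64 q [-0.03  0.45  0.02  1.14  0.    0.01] F [ 0.   1.  -0.7]
shift [151.7  32.4   2.8] rot [ 0.      0.0028 -0.1389]
```

View pics/w10.png

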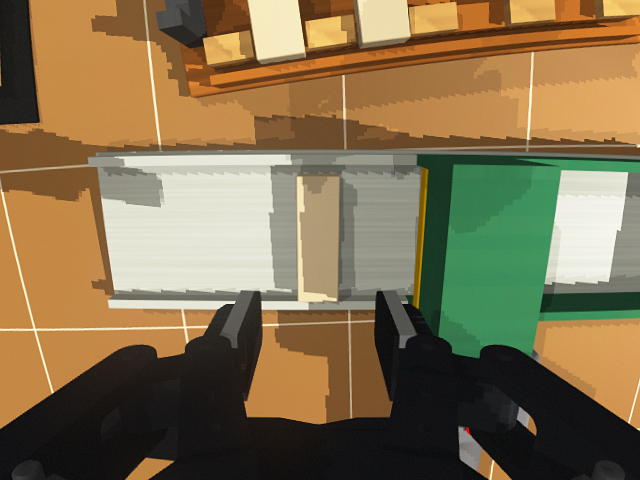

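```bash
python3 -m crank '[[[50,10,0,0,0,-0.1,0.5],[100,21,0,0,0,-0.139,0.5],[150,32,3,0,0,-0.139,0.5],[154,32.5,3,0,0,-0.139,0.5],[154,32.5,3,0,0,-0.139,0.5],[154,32.5,3,0,0,-0.139,0.5]]]';python3 -c "
from h import *
s=sense();np.save('s11.npy',s,allow_pickle=True)
cv2.imwrite('pics/w11.png',imaging.grab_frame('wrist')[:,:,::-1])
go(469,19,27,95.6)"
```

```text
t: 12.2
tool_pos: [468.7, 19.1, 118.5]
tcp_rot: [-0.049, 0.999, -0.0, 0.0]
force: [-0.1, -0.5, 0.2]
gripper_width: 42.9
t 12.25 at [469.1  19.  118.5] w 42.8 psi 95.59 q [ 0.04  0.21 -0.35  1.01 -0.   -0.06] F [ 0.5 -0.1  0.3]
shift [ 0.2  0.1 91.5] rot [-0.0001  0.0005 -0.0002]
```

View pics/w11.png

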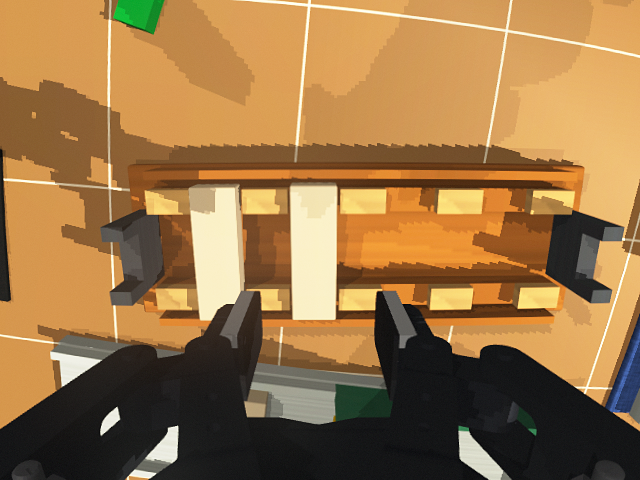

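Run:
```python
from h import *
s=np.load('s11.npy',allow_pickle=True).item()
for c in ([(291,184),(336,184),(292,320),(337,320)],[(190,185),(240,185),(196,320),(245,318)]):
    u=unproj('wrist',c,40,s); print(u.round(1).tolist(),u.mean(0).round(1))
go(468.5,17.8,27,95.6)
```

```text
[[431.3, 1.8, 40.0], [428.9, 26.0, 40.0], [511.3, 8.8, 40.0], [508.7, 35.3, 40.0]] [470.1  18.   40. ]
[[437.0, -53.0, 40.0], [434.5, -25.7, 40.0], [517.4, -48.3, 40.0], [512.9, -19.0, 40.0]] [475.4 -36.5  40. ]
t 12.25 at [469.1  19.  118.5] w 42.8 psi 95.59 q [ 0.04  0.21 -0.35  1.01 -0.   -0.06] F [ 0.5 -0.1  0.3]
shift [ 0.8 -1.1 91.5] rot [-0.0001  0.0005 -0.0002]
```

```bash
python3 -m crank '[[[0,-1,45,0,0,0,0.5],[0,-1,75,0,0,0,0.5],[0,-1,86,0,0,0,0.5],[0,-1,91,0,0,0,0.5],[0,-1,91,0,0,0,0.5]]]'; python3 -m crank '[[[0,0,0,0,0,0,0.7],[0,0,0,0,0,0,1],[0,0,0,0,0,0,1],[0,0,0,0,0,0,1],[0,0,0,0,0,0,1],[0,0,-20,0,0,0,1],[0,0,-50,0,0,0,1],[0,0,-90,0,0,0,1],[0,0,-90,0,0,0,1]]]';python3 -c "
from h import *
s=sense();np.save('s12.npy',s,allow_pickle=True)
cv2.imwrite('pics/w12.png',imaging.grab_frame('wrist')[:,:,::-1])
go(618,-67.5,120,87.6)"
```

```text
t: 12.75
tool_pos: [468.6, 18.0, 27.8]
tcp_rot: [-0.049, 0.999, -0.0, -0.0]
force: [-0.7, -1.2, 0.6]
gripper_width: 42.7
t: 13.65
tool_pos: [470.8, 18.3, 122.7]
tcp_rot: [-0.049, 0.999, -0.0, 0.004]
force: [0.6, 0.4, -1.1]
gripper_width: 23.9
t 13.7 at [469.8  18.2 120.5] w 24.2 psi 95.6 q [ 0.04  0.21 -0.35  1.01 -0.   -0.06] F [-0.4  0.6 -2.2]
shift [-139.1  -99.7    1.4] rot [-0.      0.0058  0.1396]
```

View pics/w12.png

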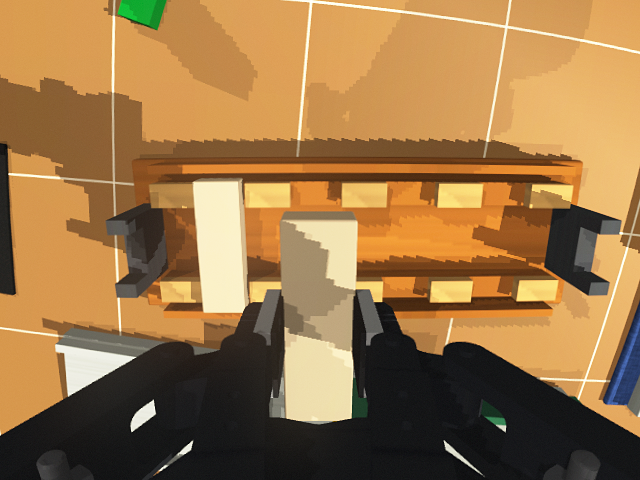

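```bash
python3 -m crank '[[[-40,-28,0,0,0,0.1,1],[-80,-56,0,0,0,0.1396,1],[-120,-85,0,0,0,0.1396,1],[-139,-99.5,0,0,0,0.1396,1],[-139,-99.5,20,0,0,0.1396,1],[-139,-99.5,50,0,0,0.1396,1],[-139,-99.5,75,0,0,0.1396,1],[-139,-99.5,75,0,0,0.1396,1],[-139,-99.5,75,0,0,0.1396,1]]]';python3 -c "
from h import *
go(617.5,-67.5,20,87.6)
cv2.imwrite('pics/w13.png',imaging.grab_frame('wrist')[:,:,::-1])"
```

```text
t: 14.6
tool_pos: [615.4, -67.3, 42.4]
tcp_rot: [0.021, 1.0, 0.0, -0.001]
force: [0.1, 0.2, 0.0]
gripper_width: 24.1
t 14.6 at [615.4 -67.3  42.4] w 24.1 psi 87.6 q [-0.11  0.51 -0.1   0.96 -0.   -0.07] F [0.1 0.2 0. ]
shift [-2.2 -0.1 22.4] rot [-0.     -0.0017  0.    ]
```

View pics/w13.png

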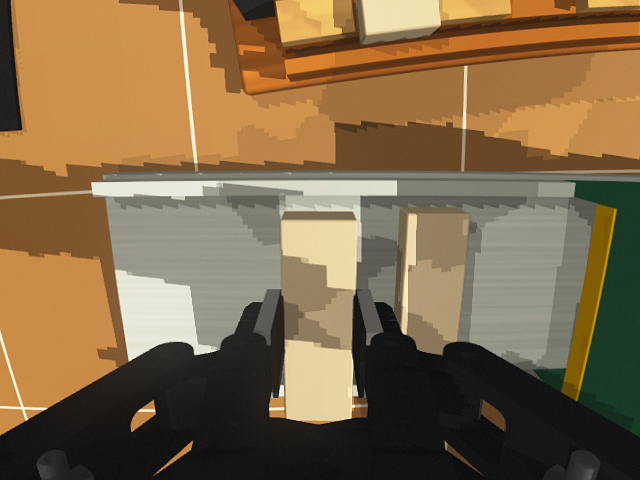

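```bash
python3 -m crank '[[[-0.5,0,12,0,0,0,1],[-0.5,0,20,0,0,0,1],[-0.5,0,24,0,0,0,1],[-0.5,0,26,0,0,0,1],[-0.5,0,26,0,0,0,1]]]';python3 -c "
from h import *
go(617.5,-67.5,16,87.6)
cv2.imwrite('pics/w14.png',imaging.grab_frame('wrist')[150:260,230:430,::-1].repeat(4,0).repeat(4,1))"
```

```text
t: 15.15
tool_pos: [616.3, -67.4, 17.2]
tcp_rot: [0.021, 1.0, -0.0, 0.0]
force: [-2.5, 0.3, 4.2]
gripper_width: 24.5
t 15.15 at [616.3 -67.4  17.2] w 24.5 psi 87.6 q [-0.11  0.54 -0.13  0.91 -0.   -0.07] F [-2.5  0.3  4.2]
shift [-1.3 -0.1  1.2] rot [-0.0001  0.     -0.    ]
```

View pics/w14.png

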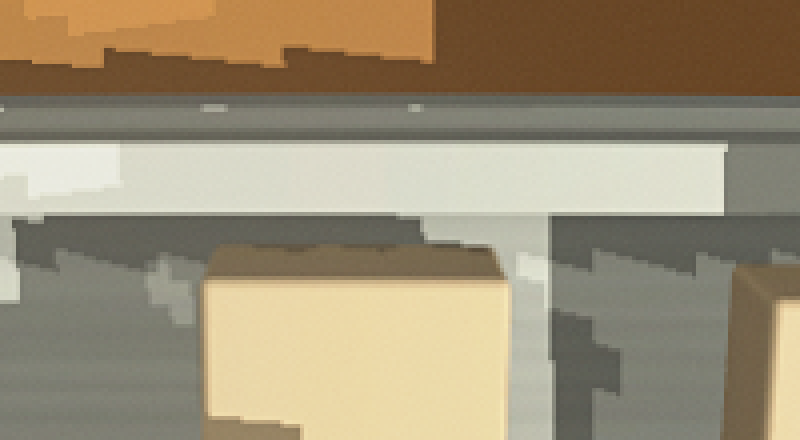

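```bash
python3 -m crank '[[[0,0,0,0,0,0,0.85],[0,0,0,0,0,0,0.6],[0,0,0,0,0,0,0.6],[0,0,0,0,0,0,0.6],[0,0,-40,0,0,0,0.6],[0,0,-80,0,0,0,0.5],[0,0,-105,0,0,0,0.5],[0,0,-105,0,0,0,0.5]]]';python3 -c "
from h import *
cv2.imwrite('pics/w15.png',imaging.grab_frame('wrist')[:,:,::-1])
go(475,-36.7,120,95.6)"
```

```text
t: 16.0
tool_pos: [618.7, -67.7, 125.8]
tcp_rot: [0.021, 1.0, -0.0, 0.003]
force: [1.4, 0.5, 0.2]
gripper_width: 43.2
t 16.05 at [617.7 -67.6 123.7] w 42.7 psi 87.6 q [-0.11  0.45  0.02  1.14 -0.   -0.07] F [ 0.3 -0.6 -0.2]
shift [143.9  24.9   3.1] rot [-0.0006  0.0037 -0.1397]
```

View pics/w15.png

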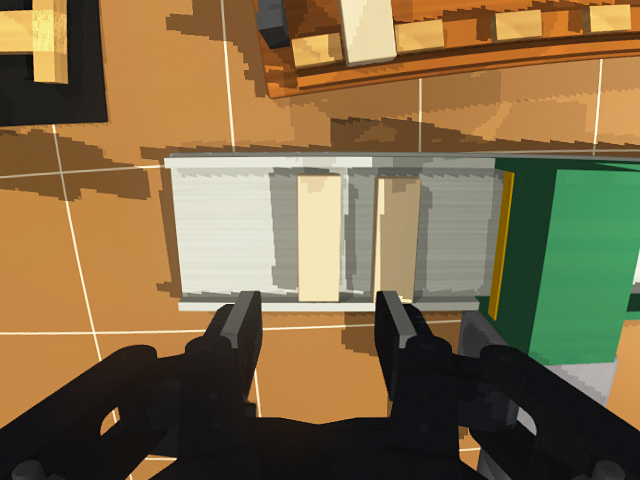

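```bash
python3 -m crank '[[[50,8,0,0,0,-0.1,0.5],[100,17,0,0,0,-0.139,0.5],[144,25,3,0,0,-0.139,0.5],[144,25,3,0,0,-0.139,0.5],[144,25,30,0,0,-0.139,0.5],[144,25,65,0,0,-0.139,0.5],[144,25,85,0,0,-0.139,0.5],[144,25,85,0,0,-0.139,0.5]]]';python3 -c "
from h import *
cv2.imwrite('pics/w16.png',imaging.grab_frame('wrist')[:,:,::-1])
go(474.2,-36.7,27,95.6)"
```

```text
t: 16.85
tool_pos: [471.2, -36.3, 33.7]
tcp_rot: [-0.048, 0.999, 0.0, -0.003]
force: [-0.0, -0.4, 0.2]
gripper_width: 42.7
t 16.9 at [472.3 -36.3  35.3] w 42.8 psi 95.56 q [-0.08  0.31 -0.46  0.8  -0.   -0.17] F [-0.5 -0.2  0.9]
shift [-1.9 -0.5  8.3] rot [ 0.0005 -0.0038 -0.0007]
```

View pics/w16.png

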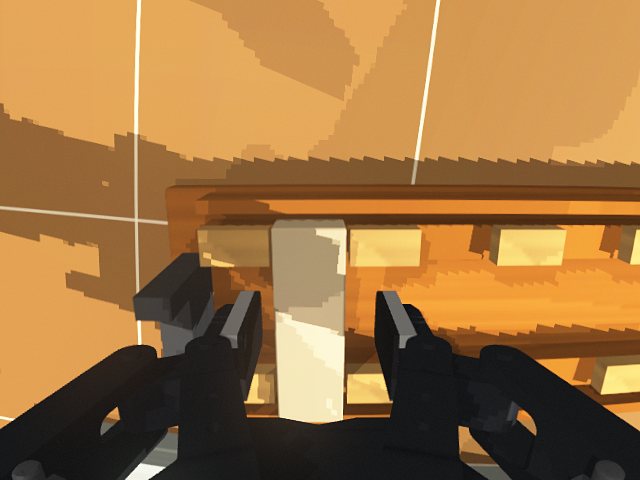

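```bash
python3 -m crank '[[[-1.5,-2,4,0,0,0,0.5],[-1.5,-2,8,0,0,0,0.5],[-1.5,-2,8,0,0,0,0.5],[-1.5,-2,8,0,0,0,0.8],[-1.5,-2,8,0,0,0,1],[-1.5,-2,8,0,0,0,1],[-1.5,-2,8,0,0,0,1],[-1.5,-2,8,0,0,0,1]]]'; python3 -m crank '[[[0,0,-20,0,0,0,1],[0,0,-50,0,0,0,1],[0,0,-90,0,0,0,1],[0,0,-90,0,0,0,1]]]';python3 -c "
from h import *
s=sense();np.save('s12.npy',s,allow_pickle=True)
cv2.imwrite('pics/w17.png',imaging.grab_frame('wrist')[:,:,::-1])
go(615.7,-115.5,120,87.6)"
```

```text
t: 17.7
tool_pos: [475.6, -38.3, 29.5]
tcp_rot: [-0.049, 0.999, -0.0, 0.001]
force: [-1.3, 0.3, 5.9]
gripper_width: 24.3
t: 18.1
tool_pos: [478.1, -38.4, 123.4]
tcp_rot: [-0.049, 0.999, -0.001, 0.004]
force: [1.2, -0.6, -0.3]
gripper_width: 24.2
t 18.15 at [477.  -38.4 121.2] w 24.3 psi 95.56 q [-0.08  0.22 -0.33  1.01 -0.   -0.18] F [-0.8 -0.2 -1.9]
shift [-130.5  -90.2    1.9] rot [-0.0007  0.0051  0.139 ]
```

View pics/w17.png

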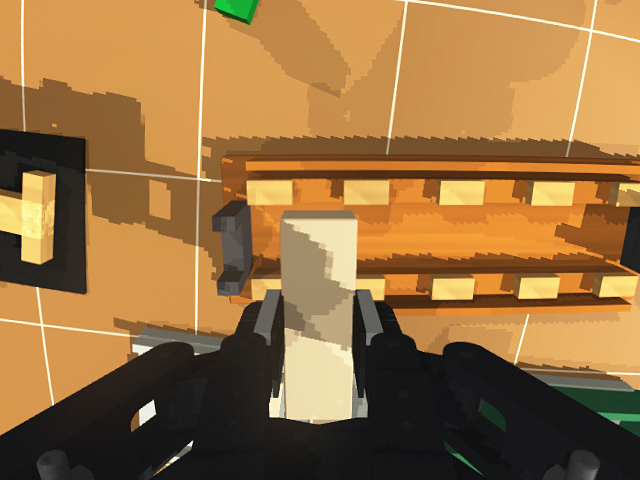

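```bash
python3 -m crank '[[[-40,-28,0,0,0,0.1,1],[-80,-56,0,0,0,0.139,1],[-120,-85,0,0,0,0.139,1],[-130.5,-90,0,0,0,0.139,1],[-130.5,-90,20,0,0,0.139,1],[-130.5,-90,50,0,0,0.139,1],[-130.5,-90,75,0,0,0.139,1],[-130.5,-90,75,0,0,0.139,1],[-130.5,-90,75,0,0,0.139,1]]]';python3 -c "
from h import *
go(615.5,-115.5,20,87.6)
cv2.imwrite('pics/w18.png',imaging.grab_frame('wrist')[:,:,::-1])"
```

```text
t: 19.05
tool_pos: [613.2, -115.0, 43.1]
tcp_rot: [0.021, 1.0, 0.0, -0.001]
force: [0.5, -1.0, 0.2]
gripper_width: 24.1
t 19.05 at [ 613.2 -115.    43.1] w 24.1 psi 87.6 q [-0.19  0.52 -0.08  0.97 -0.   -0.14] F [ 0.5 -1.   0.2]
shift [-2.4 -0.4 23.1] rot [ 0.0002 -0.0021  0.    ]
```

View pics/w18.png

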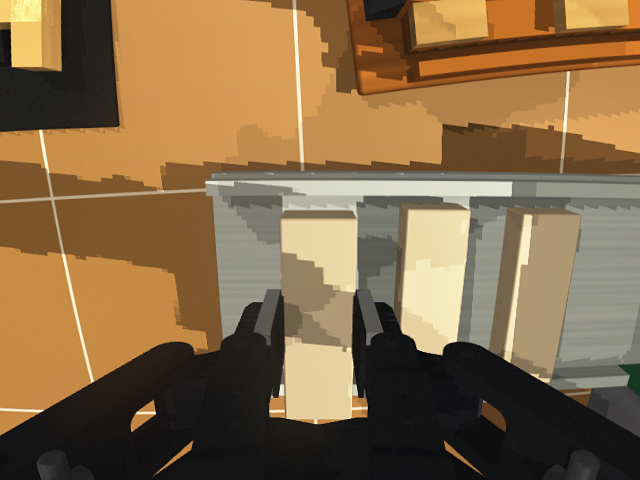

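```bash
python3 -m crank '[[[-0.5,0,12,0,0,0,1],[-0.5,0,20,0,0,0,1],[-0.5,0,24,0,0,0,1],[-0.5,0,26,0,0,0,1],[-0.5,0,26,0,0,0,1]]]';python3 -c "
from h import *
go(615.5,-115.5,16,87.6)
cv2.imwrite('pics/w19.png',imaging.grab_frame('wrist')[150:260,230:430,::-1].repeat(4,0).repeat(4,1))"
```

```text
t: 19.6
tool_pos: [614.3, -115.2, 17.8]
tcp_rot: [0.021, 1.0, -0.0, -0.0]
force: [0.2, 0.2, -0.5]
gripper_width: 24.4
t 19.6 at [ 614.3 -115.2   17.8] w 24.4 psi 87.6 q [-0.19  0.54 -0.11  0.92 -0.   -0.14] F [ 0.2  0.2 -0.5]
shift [-1.2 -0.3  1.8] rot [-0.0001 -0.0001 -0.    ]
```

View pics/w19.png

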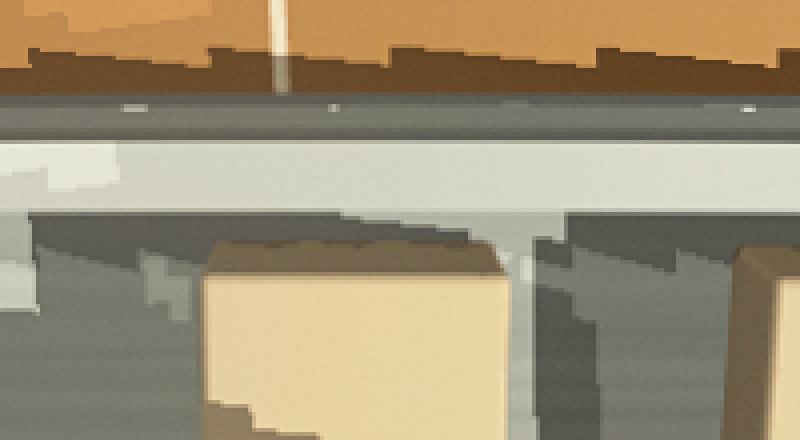

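```bash
python3 -m crank '[[[0,0,1.5,0,0,0,1],[0,0,1.5,0,0,0,0.85],[0,0,1.5,0,0,0,0.6],[0,0,1,0,0,0,0.6],[0,0,1,0,0,0,0.6],[0,0,-40,0,0,0,0.6],[0,0,-80,0,0,0,0.4],[0,0,-105,0,0,0,0],[0,0,-105,0,0,0,0]]]';python3 -c "
from h import *
cv2.imwrite('pics/w20.png',imaging.grab_frame('wrist')[:,:,::-1])
im=imaging.grab_frame('top'); crop(im,380,220,500,300,6,'pics/t20.png')
go(475,-340,180,0)"
```

```text
t: 20.55
tool_pos: [616.6, -115.6, 126.9]
tcp_rot: [0.021, 1.0, -0.001, 0.003]
force: [0.9, -0.5, -0.7]
gripper_width: 76.2
t 20.65 at [ 614.6 -115.2  123. ] w 85.3 psi 87.6 q [-0.19  0.46  0.04  1.15 -0.   -0.14] F [-0.2  0.9 -0.3]
shift [ 130.  -230.4  -57. ] rot [5.0000e-04 9.0000e-04 1.5289e+00]
```

View pics/w20.png

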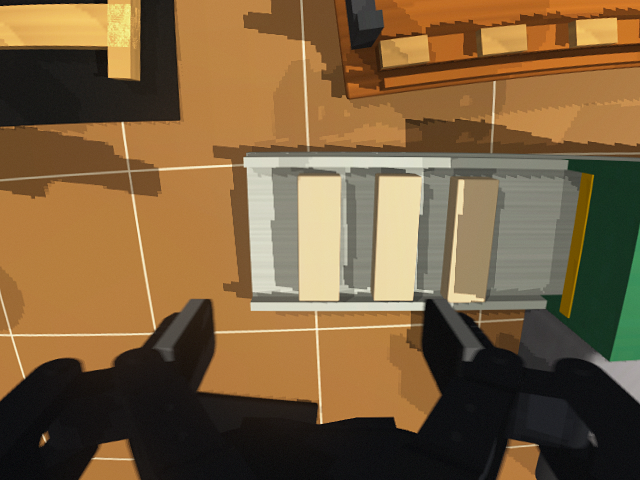

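View pics/t20.png

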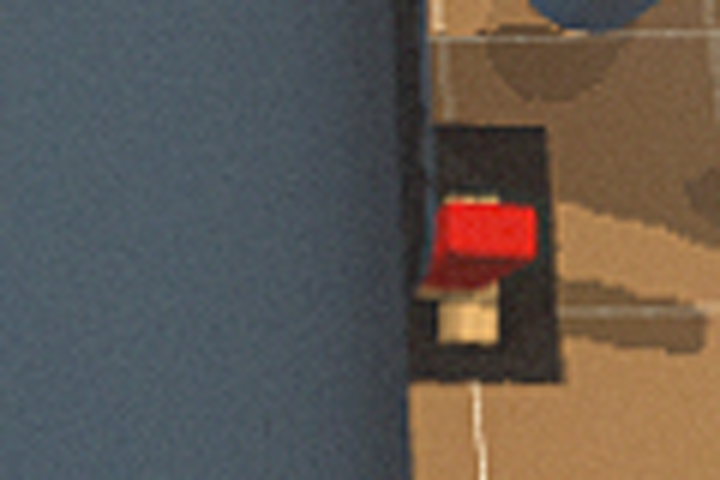

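```bash
python3 -c "
from h import *
go(470,-335,190,-5.8)"; python3 -m crank '[[[25,-46,-20,0,0,0.149,0],[50,-90,-40,0,0,0.298,0],[75,-130,-60,0,0,0.447,0],[100,-170,-67,0,0,0.596,0],[120,-200,-67,0,0,0.745,0],[130,-220,-67,0,0,0.894,0],[135,-225,-67,0,0,1.043,0],[135,-225,-67,0,0,1.192,0],[135,-225,-67,0,0,1.341,0],[135,-225,-67,0,0,1.49,0]]]'; python3 -c "
from h import *
go(470,-335,190,-5.8)"
```

```text
t 20.65 at [ 614.6 -115.2  123. ] w 85.3 psi 87.6 q [-0.19  0.46  0.04  1.15 -0.   -0.14] F [-0.2  0.9 -0.3]
shift [ 135.2 -225.6  -67. ] rot [6.0000e-04 9.0000e-04 1.6301e+00]
t: 21.65
tool_pos: [469.3, -334.1, 188.0]
tcp_rot: [0.696, 0.718, -0.0, -0.001]
force: [1.1, 0.5, -0.8]
gripper_width: 85.3
t 21.65 at [ 469.3 -334.1  188. ] w 85.3 psi 1.85 q [-0.62  0.34  0.03  1.26 -0.    0.92] F [ 1.1  0.5 -0.8]
shift [-0.9  0.7 -2. ] rot [-0.0024 -0.0015  0.1335]
```

```bash
python3 -m crank '[[[0,0,0,0,0,0.133,0],[0,0,0,0,0,0.133,0]]]'; python3 -c "
from h import *
s=sense();np.save('s21.npy',s,allow_pickle=True)
cv2.imwrite('pics/w21.png',imaging.grab_frame('wrist')[:,:,::-1])
go(470,-335,190,-5.8)"
```

```text
t: 21.85
tool_pos: [469.5, -334.0, 188.2]
tcp_rot: [0.74, 0.672, -0.0, -0.001]
force: [0.4, 0.2, -0.3]
gripper_width: 85.4
t 21.9 at [ 469.6 -334.   188.5] w 85.7 psi -5.23 q [-0.62  0.34  0.03  1.26 -0.    1.04] F [ 0.4 -0.   0.1]
shift [-0.9  0.5 -1.5] rot [-0.002  -0.001   0.0099]
```

View pics/w21.png

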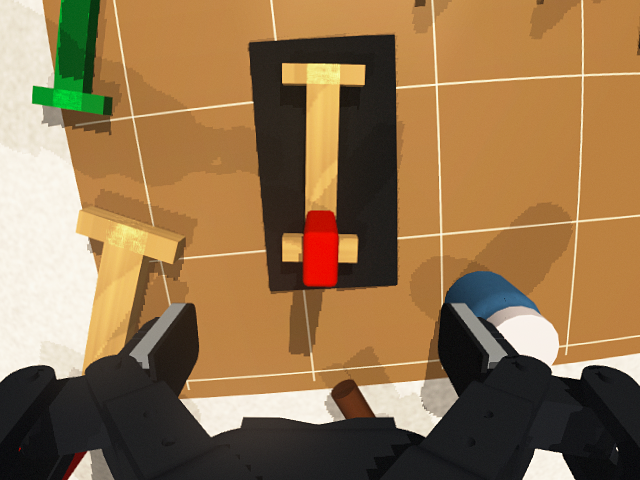

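Run:
```python
from h import *
s=np.load('s21.npy',allow_pickle=True).item()
h=unproj('wrist',[(282,64),(365,66)],18,s); print(h,h.mean(0))
t=unproj('wrist',[(303,229),(338,229),(304,287),(337,287)],94,s); print(t.round(1),t.mean(0))
f=unproj('wrist',[(282,264),(358,263),(283,235),(358,235)],18,s);print(f.mean(0))
m=unproj('wrist',[(249,43),(395,36),(397,285),(270,292)],4,s);print(m.round(1),m.mean(0))
im=cv2.imread('pics/w21.png');cv2.imwrite('pics/w21c.png',cv2.resize(im[200:300,260:380],None,fx=6,fy=6,interpolation=cv2.INTER_CUBIC))
```

```text
[[ 453.96427955 -216.61440701   18.        ]
 [ 513.37917374 -223.67660049   18.        ]] [ 483.67172665 -220.14550375   18.        ]
[[ 461.  -322.    94. ]
 [ 481.7 -324.    94. ]
 [ 457.8 -358.7   94. ]
 [ 478.1 -360.6   94. ]] [ 469.65492809 -341.30261645   94.        ]
[ 468.23449771 -357.56460503   18.        ]
[[ 430.1 -196.7    4. ]
 [ 539.1 -202.1    4. ]
 [ 530.2 -399.5    4. ]
 [ 421.4 -395.4    4. ]] [ 480.20607719 -298.40064261    4.        ]
```

View pics/w21c.png

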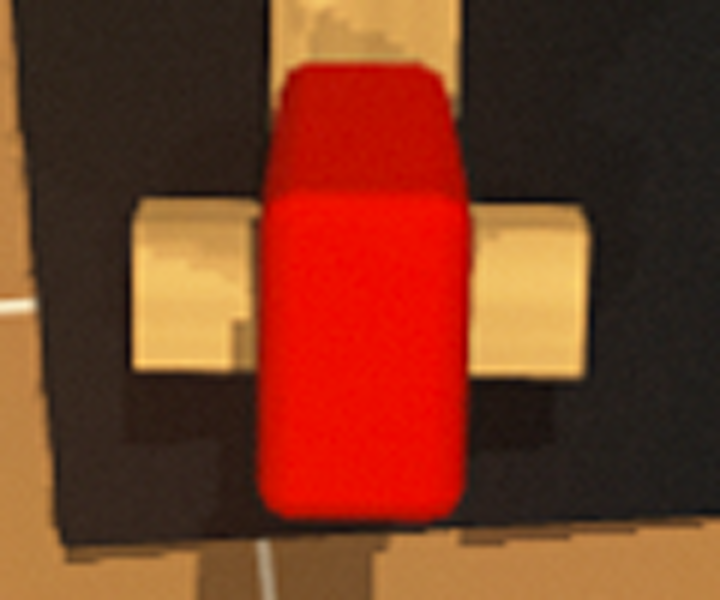

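```bash
python3 -c "
from h import *
go(469.8,-342,53,-6.5)"; python3 -m crank '[[[-7,1.5,45,0,0,0.022,0],[-8,1,90,0,0,0.022,0],[-8,1,120,0,0,0.022,0],[-8,1,136,0,0,0.022,0],[-8,1,136,0,0,0.022,0],[-8,1,136,0,0,0.022,0]]]'; python3 -c "
from h import *
go(469.8,-342,53,-6.5)"
```

```text
t 21.9 at [ 469.6 -334.   188.5] w 85.7 psi -5.23 q [-0.62  0.34  0.03  1.26 -0.    1.04] F [ 0.4 -0.   0.1]
shift [ -8.1   1.2 135.4] rot [-0.002  -0.001   0.0222]
t: 22.5
tool_pos: [470.2, -342.3, 53.8]
tcp_rot: [0.746, 0.666, -0.0, -0.0]
force: [-0.1, -0.4, 0.6]
gripper_width: 85.4
t 22.5 at [ 470.2 -342.3   53.8] w 85.4 psi -6.52 q [-0.63  0.45 -0.18  0.94 -0.    1.06] F [-0.1 -0.4  0.6]
shift [ 0.3 -0.5  0.8] rot [-0.0007 -0.0003 -0.0004]
```

```bash
python3 -m crank '[[[0,0,0,0,0,0,0.6],[0,0,0,0,0,0,1],[0,0,0,0,0,0,1],[0,0,0,0,0,0,1],[0,0,0,0,0,0,1],[0,0,0,0,0,0,1],[0,0,0,0,0,0,1]]]'; python3 -m crank '[[[0,0,-20,0,0,0,1],[0,0,-50,0,0,0,1],[0,0,-65,0,0,0,1],[0,0,-65,0,0,0,1],[0,0,-65,0,0,0,1]]]'; python3 -c "
from h import *
s=sense();np.save('s22.npy',s,allow_pickle=True)
cv2.imwrite('pics/w22.png',imaging.grab_frame('wrist')[:,:,::-1])
go(609,-266,119,-2.4)"
```

```text
t: 23.2
tool_pos: [470.5, -342.5, 54.3]
tcp_rot: [0.747, 0.665, 0.0, 0.0]
force: [-1.1, 0.8, 5.9]
gripper_width: 21.4
t: 23.7
tool_pos: [470.1, -342.2, 118.2]
tcp_rot: [0.747, 0.665, -0.0, -0.0]
force: [-0.4, 0.6, -2.8]
gripper_width: 21.3
t 23.75 at [ 469.8 -342.   117.6] w 21.2 psi -6.65 q [-0.63  0.39 -0.09  1.09 -0.    1.06] F [ 0.4 -0.5 -1.5]
shift [ 91.6 129.5  -1.5] rot [-0.0015 -0.0007 -0.0742]
```

View pics/w22.png

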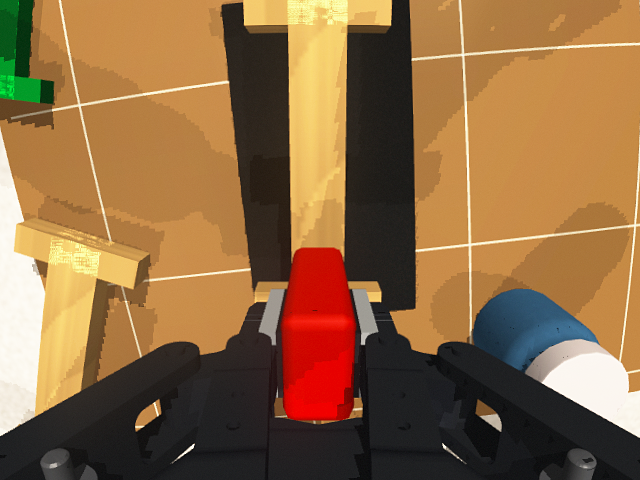

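```bash
python3 - <<'E'
from h import *
print(unproj('top',[(487,203)],85), unproj('top',[(480,222)],0))
go(609.3,-268,119,-2.4)
E
python3 -m crank '[[[30,43,0,0,0,-0.03,1],[60,86,0,0,0,-0.074,1],[89.5,129.5,0,0,0,-0.074,1],[89.5,129.5,0,0,0,-0.074,1],[89.5,129.5,0,0,0,-0.074,1]]]'; python3 -c "
from h import *
s=sense();np.save('s23.npy',s,allow_pickle=True)
cv2.imwrite('pics/w23.png',imaging.grab_frame('wrist')[:,:,::-1])
go(609.4,-268,64,-2.4)"
```

```text
[[ 603.01922723 -420.85871556   85.        ]] [[ 5.79325856e+02 -4.30878087e+02 -2.27373675e-13]]
t 23.75 at [ 469.8 -342.   117.6] w 21.2 psi -6.65 q [-0.63  0.39 -0.09  1.09 -0.    1.06] F [ 0.4 -0.5 -1.5]
shift [ 89.6 130.   -1.5] rot [-0.0015 -0.0007 -0.0742]
t: 24.25
tool_pos: [609.8, -267.0, 116.6]
tcp_rot: [0.721, 0.693, -0.001, -0.001]
force: [-1.0, -1.0, -1.3]
gripper_width: 21.2
t 24.3 at [ 608.6 -267.8  117. ] w 21.4 psi -2.34 q [-0.41  0.53  0.14  1.19 -0.    1.2 ] F [-0.2  0.1 -1.3]
shift [-0.2  1.  53. ] rot [-0.0031 -0.0007  0.001 ]
```

View pics/w23.png

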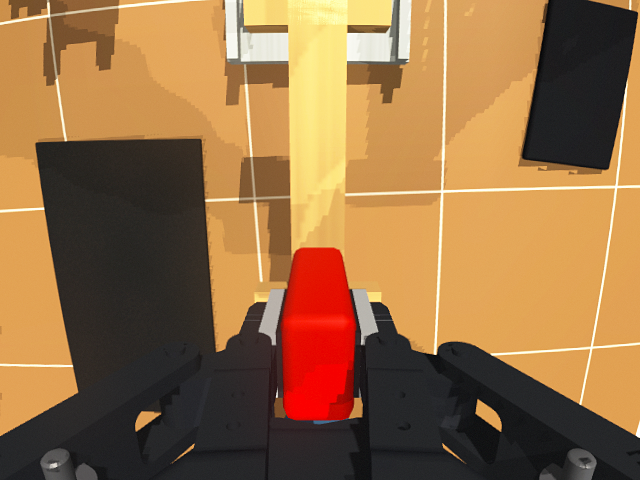

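```bash
python3 -m crank '[[[-1,0,30,0,0,0,1],[-1,0,44,0,0,0,1],[-1,0,50,0,0,0,1],[-1,0,50,0,0,0,1]]]'; python3 -c "
from h import *
im=imaging.grab_frame('scene'); crop(im,220,220,420,370,4,'pics/s24.png')
go(609.4,-268,64,-2.4)"
```

```text
t: 24.7
tool_pos: [607.6, -270.1, 68.0]
tcp_rot: [0.722, 0.692, -0.001, -0.001]
force: [-1.2, 0.5, -0.6]
gripper_width: 20.9
t 24.75 at [ 608.4 -270.1   69. ] w 21.2 psi -2.48 q [-0.42  0.56  0.07  1.08 -0.    1.2 ] F [-0.  -0.8 -0.9]
shift [2.2 0.9 5. ] rot [-0.0006 -0.     -0.0014]
```

View pics/s24.png

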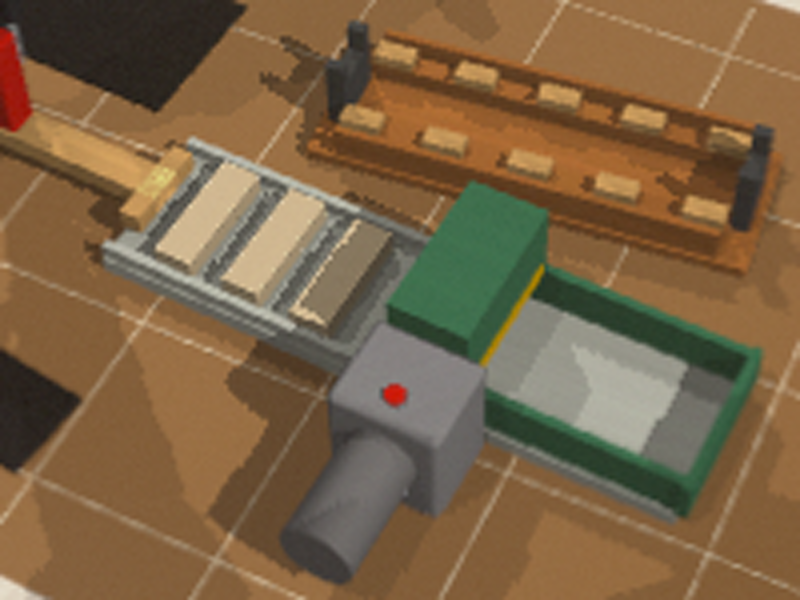

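```bash
python3 -m crank '[[[2,1,3,0,0,0,1],[2,1,5.5,0,0,0,1],[8,1,5.5,0,0,0,1],[18,1,5.5,0,0,0,1],[30,1,5.5,0,0,0,1],[42,1,5.5,0,0,0,1],[54,1,5.5,0,0,0,1],[66,1,5.5,0,0,0,1],[72,1,5.5,0,0,0,1],[72,1,5.5,0,0,0,1]]]'; python3 -c "
from h import *
im=imaging.grab_frame('scene'); crop(im,220,220,420,370,4,'pics/s25.png')
go(612.4,-198,64,-2.4)"
```

```text
t: 25.75
tool_pos: [613.4, -196.4, 63.4]
tcp_rot: [0.721, 0.693, 0.0, -0.0]
force: [-0.1, -0.0, -1.0]
gripper_width: 21.3
t 25.8 at [ 613.4 -197.    63.4] w 21.3 psi -2.36 q [-0.31  0.53 -0.    1.04  0.    1.3 ] F [-0.1  0.7 -1.6]
shift [-1.  -1.  -0.6] rot [ 0.     -0.      0.0006]
```

View pics/s25.png

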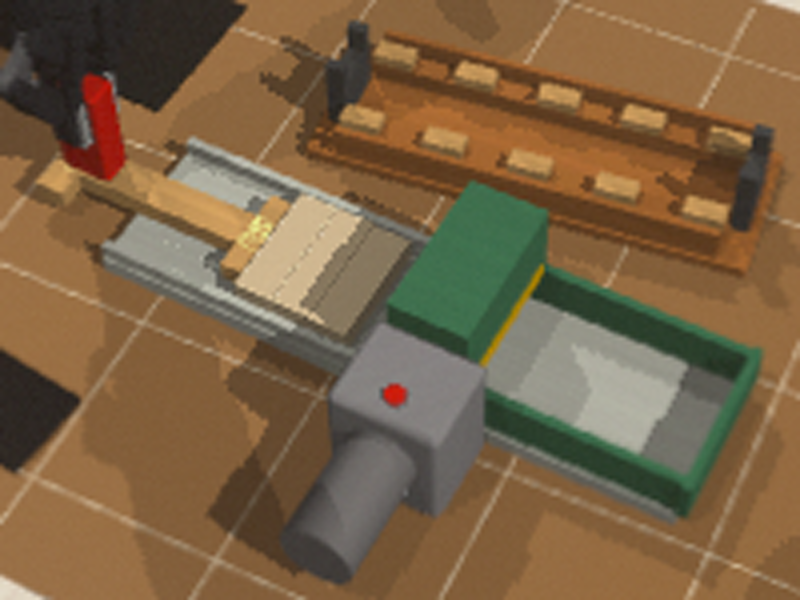

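```bash
python3 -m crank '[[[8,-1,0,0,0,0,1],[20,-1,0,0,0,0,1],[32,-1,0,0,0,0,1],[44,-1,0,0,0,0,1],[56,-1,0,0,0,0,1],[68,-1,0,0,0,0,1],[80,-1,0,0,0,0,1],[90,-1,0,0,0,0,1],[94,-1,0,0,0,0,1],[94,-1,0,0,0,0,1]]]'; python3 -c "
from h import *
im=imaging.grab_frame('scene'); crop(im,220,220,420,370,4,'pics/s26.png')
go(617,-12,64,-2.4)"
```

```text
t: 26.8
tool_pos: [616.3, -102.9, 63.4]
tcp_rot: [0.722, 0.692, 0.0, -0.0]
force: [0.6, -0.5, -1.7]
gripper_width: 21.5
t 26.85 at [ 616.3 -103.3   63.3] w 21.5 psi -2.38 q [-0.17  0.5  -0.05  1.01  0.    1.45] F [ 0.8  0.1 -1.5]
shift [91.3 -3.1 -0.7] rot [-0.     -0.0001  0.0003]
```

View pics/s26.png

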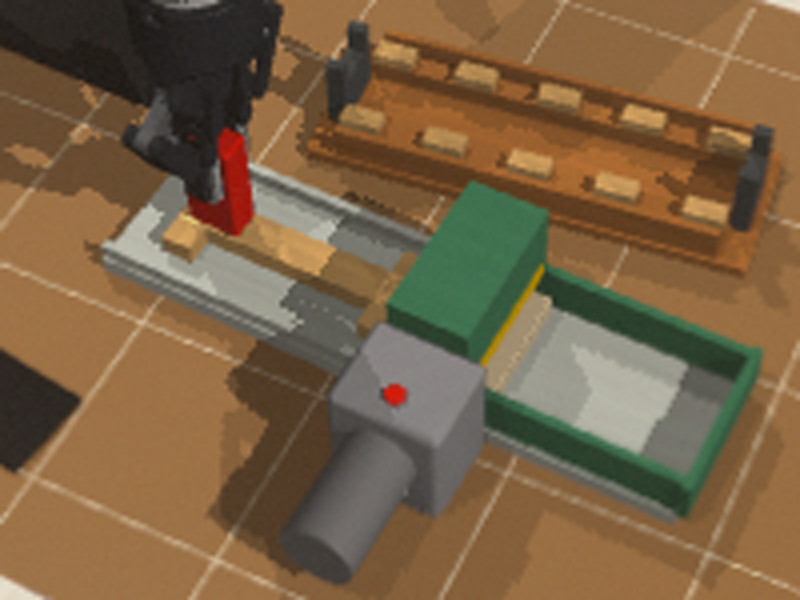

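```bash
python3 -m crank '[[[8,-1,0,0,0,0,1],[20,-1,0,0,0,0,1],[32,-1,0,0,0,0,1],[44,-1,0,0,0,0,1],[56,-1,0,0,0,0,1],[68,-1,0,0,0,0,1],[80,-1,0,0,0,0,1],[90,-1,0,0,0,0,1],[92,-1,0,0,0,0,1],[92,-1,0,0,0,0,1]]]'; python3 -c "
from h import *
im=imaging.grab_frame('scene'); crop(im,220,220,420,370,4,'pics/s27.png')
go(617,-12,64,-2.4)"
```

```text
t: 27.85
tool_pos: [619.2, -11.1, 63.3]
tcp_rot: [0.722, 0.692, 0.0, -0.0]
force: [0.3, -0.5, -1.2]
gripper_width: 21.6
t 27.9 at [619.1 -11.5  63.3] w 21.4 psi -2.39 q [-0.02  0.49 -0.07  1.01  0.    1.59] F [ 0.2  0.8 -2. ]
shift [-0.6 -2.1 -0.7] rot [-0.     -0.0001  0.0001]
```

View pics/s27.png

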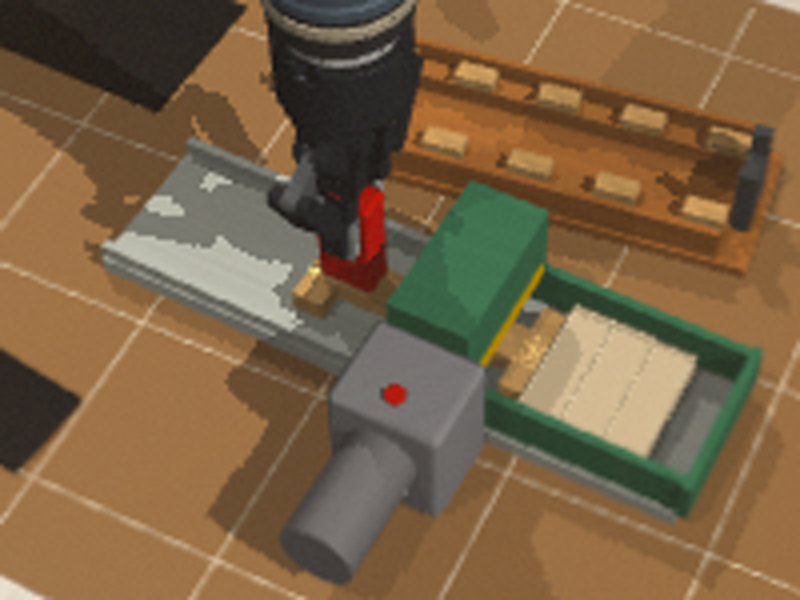

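```bash
python3 -m crank '[[[-10,-1,0,0,0,0,1],[-35,-1,0,0,0,0,1],[-60,-1,0,0,0,0,1],[-85,-1,0,0,0,0,1],[-110,-1,0,0,0,0,1],[-135,-1,0,0,0,0,1],[-160,-1,0,0,0,0,1],[-190,-1,0,0,0,0,1],[-220,-1,0,0,0,0,1],[-230,-1,0,0,0,0,1]]]'; python3 -m crank '[[[-20,0,-20,0,0,0,1],[-20,0,-50,0,0,0,1],[-20,0,-60,0,0,0,1],[-20,0,-60,0,0,0,1]]]'; python3 -c "
from h import *
im=imaging.grab_frame('scene'); cv2.imwrite('pics/s28.png',im[:,:,::-1])
cv2.imwrite('pics/w28.png',imaging.grab_frame('wrist')[:,:,::-1])
go(470.5,-342.5,118,-6)"
```

```text
t: 28.9
tool_pos: [607.7, -245.3, 63.3]
tcp_rot: [0.723, 0.691, -0.0, 0.0]
force: [0.2, 0.3, -1.5]
gripper_width: 21.5
t: 29.3
tool_pos: [608.3, -261.8, 124.8]
tcp_rot: [0.722, 0.692, 0.001, 0.001]
force: [0.8, -0.1, -1.1]
gripper_width: 21.0
t 29.4 at [ 607.2 -260.9  122.4] w 21.3 psi -2.39 q [-0.41  0.52  0.14  1.19 -0.    1.21] F [-0.   0.6 -1.4]
shift [ -87.2 -133.2    4.5] rot [-0.0008 -0.0003  0.063 ]
```

View pics/w28.png

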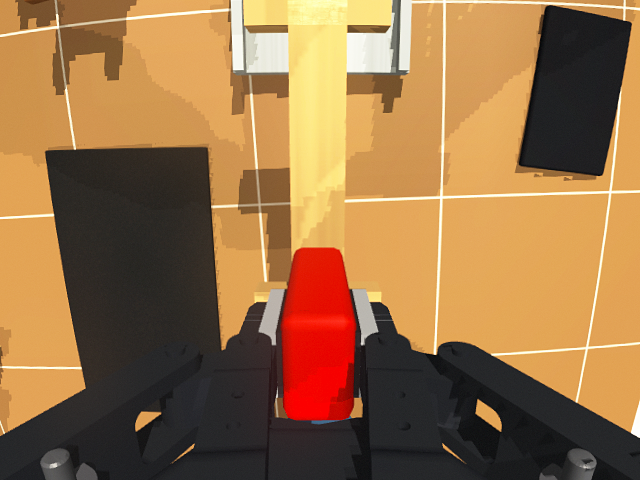

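View pics/s28.png

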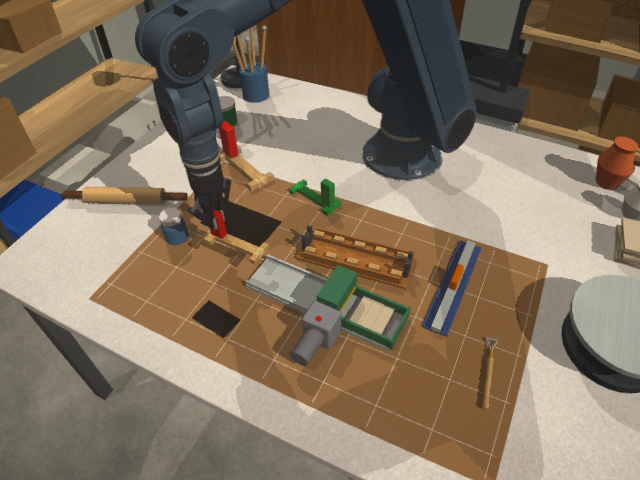

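```bash
python3 -c "
from h import *
go(478,-340,118,-2.5)"; python3 -m crank '[[[-27,-42,0,0,0,0,1],[-50,-82,0,0,0,0,1],[-84,-124,4,0,0,0,1],[-84.5,-125.5,4,0,0,0,1],[-84.5,-125.5,4,0,0,0,1],[-84.5,-125.5,30,0,0,0,1],[-84.5,-125.5,50,0,0,0,1],[-84.5,-125.5,60,0,0,0,1],[-84.5,-125.5,60,0,0,0,1]]]'; python3 -c "
from h import *
cv2.imwrite('pics/w29.png',imaging.grab_frame('wrist')[:,:,::-1])
go(478,-340,55,-2.5)"
```

```text
t 29.4 at [ 607.2 -260.9  122.4] w 21.3 psi -2.39 q [-0.41  0.52  0.14  1.19 -0.    1.21] F [-0.   0.6 -1.4]
shift [ -84.4 -125.8    4.5] rot [-0.0008 -0.0003  0.0019]
t: 30.3
tool_pos: [478.6, -339.1, 61.5]
tcp_rot: [0.721, 0.693, -0.0, -0.002]
force: [-0.0, 0.2, -1.2]
gripper_width: 21.4
t 30.35 at [ 479.1 -339.7   62.7] w 21.2 psi -2.34 q [-0.62  0.45 -0.15  0.97  0.    0.99] F [ 0.6  0.6 -1.1]
shift [-0.4 -1.1  7.7] rot [-0.0012 -0.0008  0.0028]
```

View pics/w29.png

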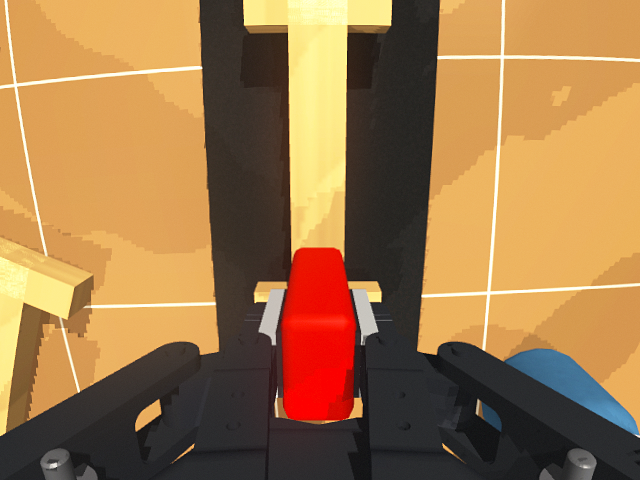

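```bash
python3 -m crank '[[[0,0,5,0,0,0,1],[0,0,8,0,0,0,1],[0,0,8.5,0,0,0,1],[0,0,8.5,0,0,0,1],[0,0,8.5,0,0,0,0.7],[0,0,8,0,0,0,0.3],[0,0,7,0,0,0,0],[0,0,7,0,0,0,0],[0,0,7,0,0,0,0]]]'; python3 -m crank '[[[0,0,-45,0,0,0,0],[0,0,-95,0,0,0,0],[0,0,-120,0,0,0,0],[0,0,-120,0,0,0,0]]]'; python3 -c "
from h import *
cv2.imwrite('pics/w30.png',imaging.grab_frame('wrist')[:,:,::-1])
go(439.5,295.5,180,88.9)"
```

```text
t: 31.25
tool_pos: [478.7, -340.6, 56.5]
tcp_rot: [0.722, 0.692, -0.0, 0.0]
force: [0.4, -0.1, -0.4]
gripper_width: 81.4
t: 31.65
tool_pos: [480.4, -341.8, 180.7]
tcp_rot: [0.722, 0.692, 0.001, 0.004]
force: [0.1, -0.8, -0.6]
gripper_width: 85.6
t 31.7 at [ 479.6 -341.2  178.2] w 85.5 psi -2.41 q [-0.62  0.36  0.03  1.23 -0.    0.99] F [-0.4  0.5 -0.4]
shift [634.4 -66.8  -3.4] rot [ 7.0000e-04  4.2000e-03 -1.5937e+00]
```

View pics/w30.png

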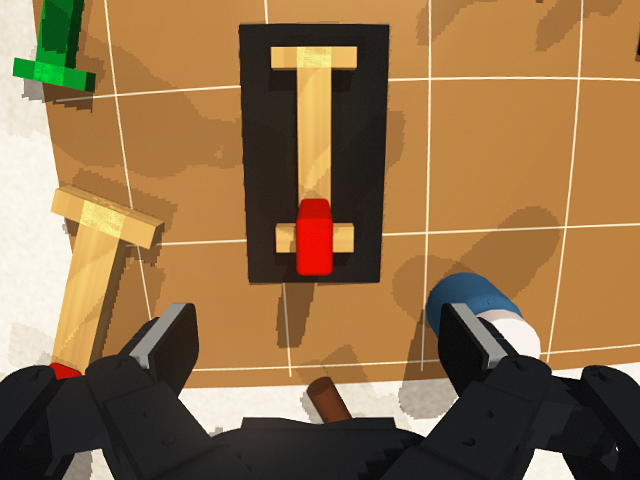

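```bash
python3 -m crank '[[[50,-5,0,0,0,-0.14,0],[100,-10,0,0,0,-0.28,0],[150,-16,0,0,0,-0.42,0],[200,-21,0,0,0,-0.56,0],[250,-26,0,0,0,-0.7,0],[300,-31,0,0,0,-0.84,0],[350,-37,0,0,0,-0.98,0],[400,-42,0,0,0,-1.12,0],[450,-47,0,0,0,-1.26,0],[450,-47,0,0,0,-1.4,0]]]'; python3 -c "
from h import *
go(439.5,295.5,180,88.9)"
```

```text
t: 32.7
tool_pos: [449.3, 115.8, 175.0]
tcp_rot: [0.1, 0.995, 0.0, -0.001]
force: [-0.3, -1.0, 0.6]
gripper_width: 85.3
t 32.7 at [449.3 115.8 175. ] w 85.3 psi 78.48 q [ 0.25  0.16 -0.26  1.15  0.    0.45] F [-0.3 -1.   0.6]
shift [ 45.5 174.1  -4.9] rot [ 0.0006 -0.002  -0.1819]
```

```bash
python3 -m crank '[[[13,50,0,0,0,-0.1,0],[26,100,0,0,0,-0.182,0],[39,150,0,0,0,-0.182,0],[45,174,0,0,0,-0.182,0],[45,174,0,0,0,-0.182,0],[45,174,0,0,0,-0.182,0]]]'; python3 -c "
from h import *
s=sense();np.save('s31.npy',s,allow_pickle=True)
cv2.imwrite('pics/w31.png',imaging.grab_frame('wrist')[:,:,::-1])
go(440,295.5,26.5,88.9)"
```

```text
t: 33.3
tool_pos: [442.5, 290.6, 174.8]
tcp_rot: [0.015, 1.0, -0.001, -0.001]
force: [1.0, -0.5, 0.0]
gripper_width: 85.8
t 33.35 at [442.7 289.9 175.1] w 85.5 psi 88.25 q [ 0.58  0.27 -0.11  1.19 -0.    0.61] F [ 0.8 -0.2  0.5]
shift [  2.6   5.8 148.6] rot [-0.0017 -0.0019 -0.0113]
```

View pics/w31.png

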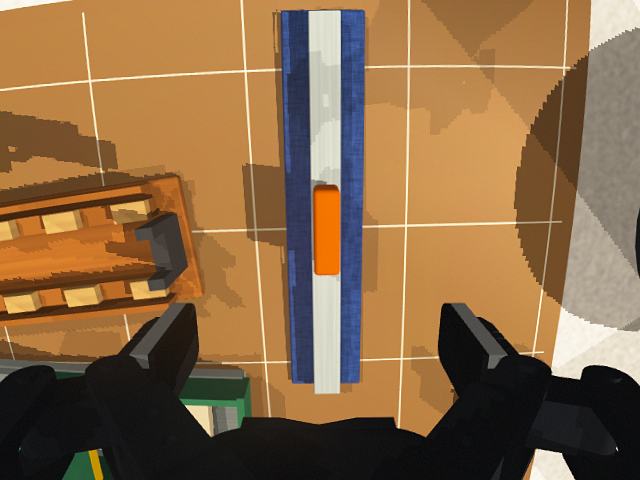

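Run:
```python
from h import *
s=np.load('s31.npy',allow_pickle=True).item()
b=unproj('wrist',[(314,186),(339,186),(314,275),(340,275)],52,s);print(b.round(1).tolist(),b.mean(0))
e=unproj('wrist',[(309.5,11),(340.5,11),(314,394),(339,394)],20,s);d=(e[0]+e[1]-e[2]-e[3])/2;print(e.mean(0),np.linalg.norm(d),np.degrees(np.arctan2(d[1],d[0])))
go(440,295.5,28,88.9)
```

```text
[[410.0, 289.7, 52.0], [410.5, 305.9, 52.0], [471.1, 287.8, 52.0], [471.6, 305.6, 52.0]] [440.7682808  297.24064448  52.        ]
[443.03330667 297.21439534  20.        ] 294.39038298898697 178.82612920102127
t 33.35 at [442.7 289.9 175.1] w 85.5 psi 88.25 q [ 0.58  0.27 -0.11  1.19 -0.    0.61] F [ 0.8 -0.2  0.5]
shift [  2.6   5.8 147.1] rot [-0.0017 -0.0019 -0.0113]
```

```bash
python3 -m crank '[[[1.5,6.3,50,0,0,-0.01,0],[1.5,6.3,100,0,0,-0.01,0],[1.5,6.3,125,0,0,-0.01,0],[1.5,6.3,140,0,0,-0.01,0],[1.5,6.3,146,0,0,-0.01,0],[1.5,6.3,146,0,0,-0.01,0]]]'; python3 -m crank '[[[0,0,0,0,0,0,0.5],[0,0,0,0,0,0,1],[0,0,0,0,0,0,1],[0,0,0,0,0,0,1],[0,0,0,0,0,0,1],[0,0,0,0,0,0,1],[0,0,0,0,0,0,1]]]';python3 -c "
from h import *
go(441.5,296,28,88.8)"
```

```text
t: 33.95
tool_pos: [441.9, 295.6, 29.8]
tcp_rot: [0.011, 1.0, -0.001, -0.001]
force: [0.0, 0.2, -0.4]
gripper_width: 85.4
t: 34.65
tool_pos: [442.3, 297.1, 30.8]
tcp_rot: [0.01, 1.0, 0.0, 0.0]
force: [-1.8, -1.0, 6.0]
gripper_width: 16.5
t 34.65 at [442.3 297.1  30.8] w 16.5 psi 88.81 q [ 0.59  0.4  -0.34  0.84 -0.    0.61] F [-1.8 -1.   6. ]
shift [ 0.7 -1.1  2.8] rot [0.0002 0.0005 0.0002]
```

```bash
python3 -m crank '[[[0,0,-40,0,0,0,1],[0,0,-90,0,0,0,1],[0,0,-125,0,0,0,1],[0,0,-125,0,0,0,1],[0,0,-125,0,0,0,1]]]'; python3 -c "
from h import *
go(468.1,45.9,150,5.75)"
```

```text
t: 35.15
tool_pos: [442.2, 297.1, 155.4]
tcp_rot: [0.01, 1.0, 0.0, 0.0]
force: [-1.0, 0.3, -2.3]
gripper_width: 16.8
t 35.15 at [442.2 297.1 155.4] w 16.8 psi 88.81 q [ 0.59  0.29 -0.14  1.14 -0.    0.61] F [-1.   0.3 -2.3]
shift [ -31.1 -250.6    5.3] rot [9.0000e-04 2.0000e-04 1.4496e+00]
```

```bash
python3 -m crank '[[[-4,-35,0,0,0,0.146,1],[-8,-70,0,0,0,0.292,1],[-12,-105,0,0,0,0.438,1],[-16,-140,0,0,0,0.584,1],[-20,-170,0,0,0,0.73,1],[-24,-200,0,0,0,0.876,1],[-28,-230,0,0,0,1.022,1],[-31,-250,0,0,0,1.168,1],[-31,-250,0,0,0,1.314,1],[-31,-250,0,0,0,1.45,1]]]'; python3 -m crank '[[[0,0,0,0,0,0,1],[0,0,15,0,0,0,1],[0,0,40,0,0,0,1],[0,0,40,0,0,0,1],[0,0,40,0,0,0,1]]]'; python3 -c "
from h import *
s=sense();np.save('s33.npy',s,allow_pickle=True)
cv2.imwrite('pics/w33.png',imaging.grab_frame('wrist')[:,:,::-1])
im=imaging.grab_frame('scene');crop(im,280,210,440,300,5,'pics/s33.png')
go(468.1,45.9,75,5.75)"
```

```text
t: 36.15
tool_pos: [466.6, 45.4, 153.2]
tcp_rot: [0.674, 0.739, -0.001, -0.001]
force: [-0.8, -0.6, -2.7]
gripper_width: 16.7
t: 36.65
tool_pos: [467.0, 46.4, 114.7]
tcp_rot: [0.67, 0.742, -0.001, -0.001]
force: [-0.3, 1.3, -2.4]
gripper_width: 16.4
t 36.75 at [468.2  46.5 115.9] w 16.6 psi 5.81 q [ 0.1   0.22 -0.35  1.   -0.    1.57] F [ 0.3 -0.2 -2. ]
shift [-0.6 -0.1 40.9] rot [0.0003 0.0001 0.0011]
```

View pics/w33.png

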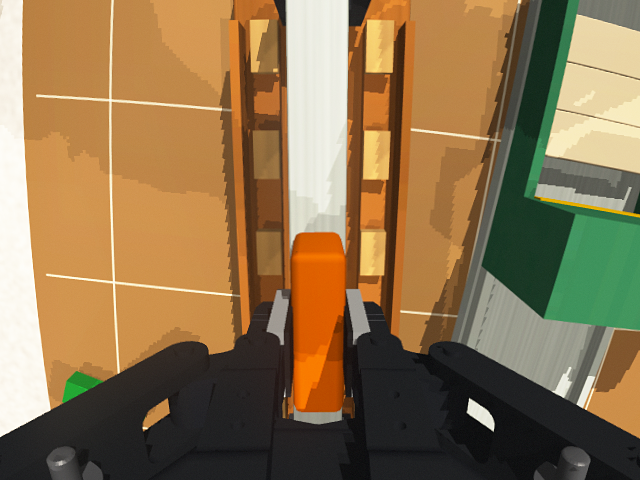

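View pics/s33.png

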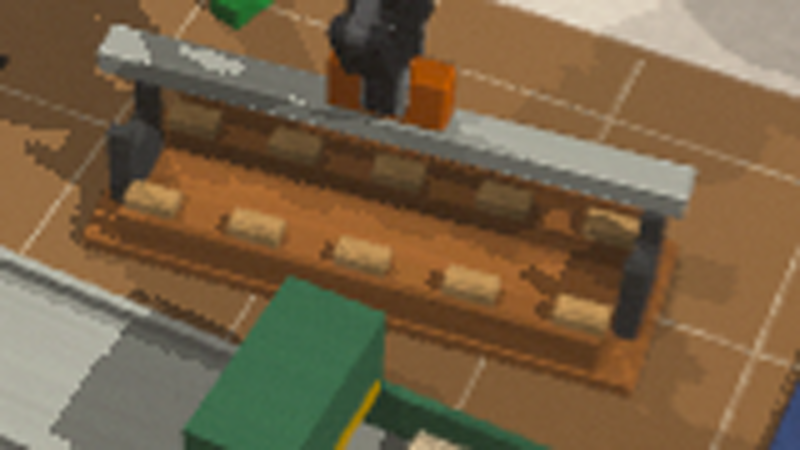

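Run:
```python
from h import *
import cv2
s=np.load('s33.npy',allow_pickle=True).item()
im=cv2.imread('pics/w33.png'); cv2.imwrite('pics/w33c.png',cv2.resize(im[0:150,220:420],None,fx=4,fy=4,interpolation=cv2.INTER_CUBIC))
```

```text
(no output)
```

View pics/w33c.png

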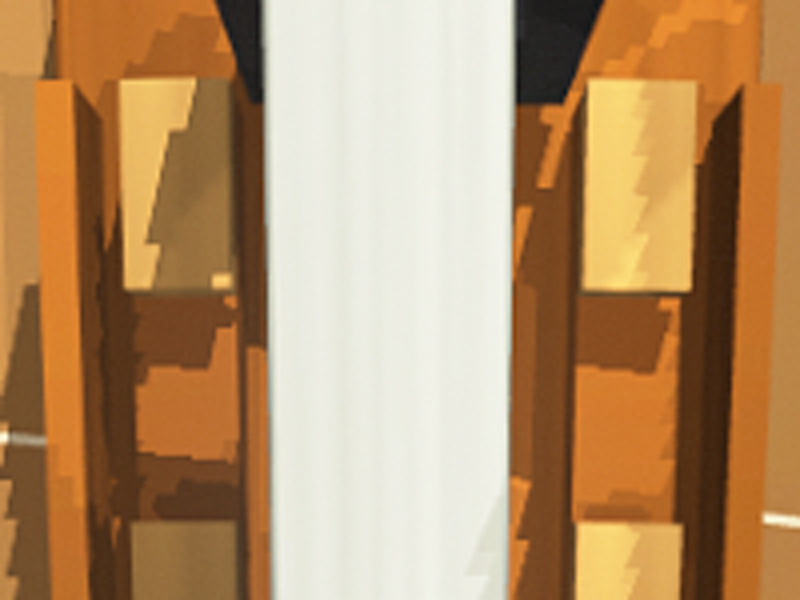

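Run:
```python
from h import *
s=np.load('s33.npy',allow_pickle=True).item()
r=unproj('wrist',[(321.6,20),(321.6,130)],32,s); b=unproj('wrist',[(317,20),(317.5,147)],105,s)
print(r,b)
p=np.radians(5.75); ux=np.array([np.cos(p),np.sin(p)])
print(r[:,:2]@ux, b[:,:2]@ux, s['tool_pos'][:2]@ux, np.array([468.1,45.9])@ux)
```

```text
[[455.7885846  169.24384911  32.        ]
 [461.53502831 114.32959342  32.        ]] [[455.62428717 150.95839251 105.        ]
 [460.22171718 107.91958747 105.        ]]
[470.45150584 470.66728358] [468.45605061 468.71837429] 469.320676100807 470.3433954212461
```

```bash
python3 -m crank '[[[0.5,1.7,10,0,0,0,1],[0.5,1.7,20,0,0,0,1],[0.5,1.7,26,0,0,0,1],[0.5,1.7,26,0,0,0,1],[0.5,1.7,26,0,0,0,1]]]'; python3 -c "
from h import *
s=sense();np.save('s34.npy',s,allow_pickle=True)
cv2.imwrite('pics/w34.png',imaging.grab_frame('wrist')[:,:,::-1])
im=imaging.grab_frame('scene');crop(im,280,210,440,300,5,'pics/s34.png')
p=np.radians(5.75); print(s['tool_pos'][:2]@[np.cos(p),np.sin(p)])
go(469.5,45.9,67,5.75)"
```

```text
t: 37.25
tool_pos: [469.4, 47.0, 89.1]
tcp_rot: [0.671, 0.742, -0.0, -0.0]
force: [-0.6, -0.0, -2.4]
gripper_width: 16.8
471.705473506154
t 37.35 at [469.7  47.   89.5] w 16.5 psi 5.72 q [ 0.1   0.24 -0.39  0.93 -0.    1.57] F [ 0.3 -1.1 -1.9]
shift [-1.1 -0.4 22.5] rot [ 0.0003  0.0001 -0.0004]
```

View pics/s34.png

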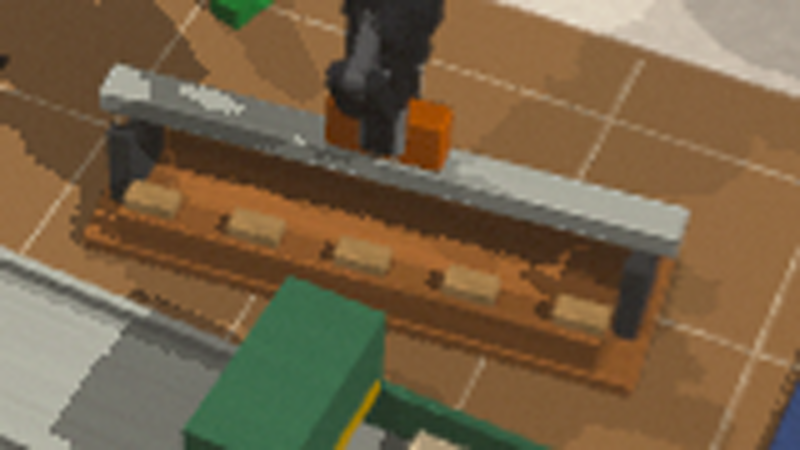

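```bash
python3 -m crank '[[[-0.5,-0.3,5,0,0,0,1],[-0.5,-0.3,10,0,0,0,1],[-0.5,-0.3,15,0,0,0,1],[-0.5,-0.3,19,0,0,0,1],[-0.5,-0.3,19,0,0,0,1]]]'; python3 -c "
from h import *
s=sense();np.save('s35.npy',s,allow_pickle=True)
cv2.imwrite('pics/w35.png',imaging.grab_frame('wrist')[:,:,::-1])
im=imaging.grab_frame('scene');crop(im,280,210,440,300,5,'pics/s35.png')
go(469.5,46.5,67,5.75)"
```

```text
t: 37.85
tool_pos: [468.8, 46.4, 69.6]
tcp_rot: [0.671, 0.742, -0.001, -0.0]
force: [-0.1, -0.2, -2.9]
gripper_width: 16.4
t 37.95 at [469.2  46.5  70.2] w 16.7 psi 5.72 q [ 0.1   0.26 -0.42  0.88 -0.    1.57] F [-0.7 -0.1 -2.5]
shift [0.  0.3 3.2] rot [-0.0004  0.0001 -0.0005]
```

View pics/s35.png

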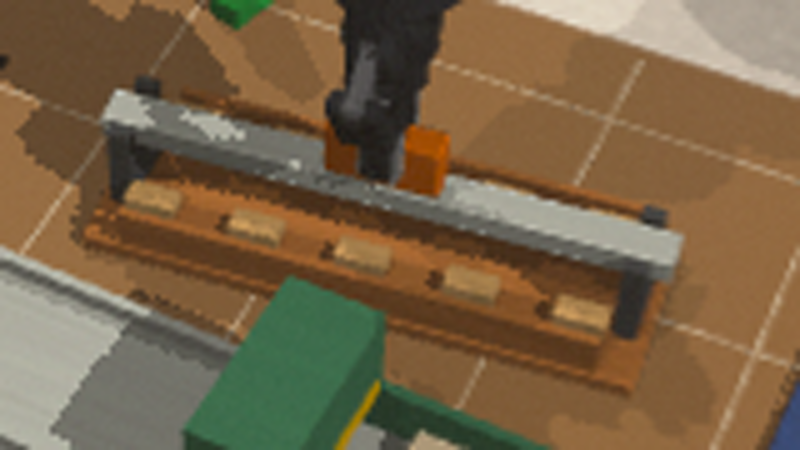

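View pics/w35.png

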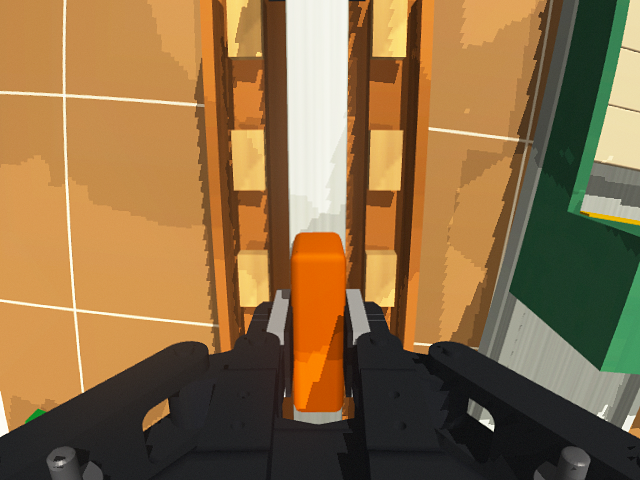

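Run:
```python
import cv2
a=cv2.imread('pics/scene0.png')[210:300,280:440]; a=cv2.resize(a,None,fx=5,fy=5,interpolation=cv2.INTER_CUBIC); cv2.imwrite('pics/s0c.png',a)
from h import *
s=np.load('s35.npy',allow_pickle=True).item()
P=np.array([468.1,45.9]);p=np.radians(5.75);ux=np.array([np.cos(p),np.sin(p)]);uy=np.array([-ux[1],ux[0]])
for sx in(-1,1):
  for sy in(-1,1):
    for z in (42,60):
      q=P+sx*14*ux+sy*133*uy; uv=proj('scene',[*q,z])[0]; print(sx,sy,z,((uv-[280,210])*5).round(0))
```

```text
-1 -1 42 [142. 113.]
-1 -1 60 [141.  89.]
-1 1 42 [646. 244.]
-1 1 60 [650. 220.]
1 -1 42 [122. 150.]
1 -1 60 [120. 126.]
1 1 42 [632. 286.]
1 1 60 [636. 261.]
```

View pics/s0c.png

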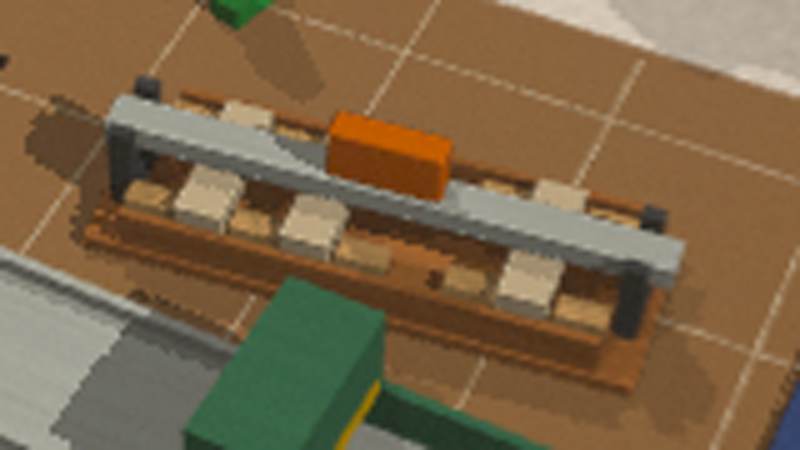

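```bash
python3 -m crank '[[[0,0,2,0,0,0,1],[0,0,4,0,0,0,1],[0,0,4,0,0,0,1]]]'; python3 -c "
from h import *
im=imaging.grab_frame('scene');crop(im,280,210,440,300,5,'pics/s36.png')
go(469.5,46.5,67,5.75)"
```

```text
t: 38.25
tool_pos: [469.5, 46.5, 66.7]
tcp_rot: [0.671, 0.742, 0.0, 0.0]
force: [-1.8, 0.4, 3.2]
gripper_width: 17.0
t 38.3 at [469.5  46.5  66.7] w 16.7 psi 5.72 q [ 0.1   0.27 -0.43  0.87 -0.    1.57] F [-0.7  0.4  3.3]
shift [-0.  -0.  -0.3] rot [ 0.0007  0.0001 -0.0005]
```

View pics/s36.png

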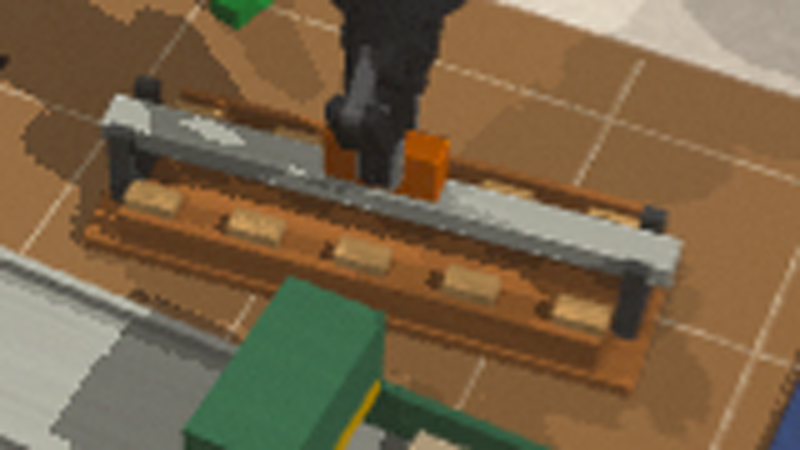

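Contact comes at the expected seat height (TCP 66.7) with both ends between the prongs, as at the start. Releasing now.

```bash
python3 -m crank '[[[0,0,0,0,0,0,0.7],[0,0,0,0,0,0,0.3],[0,0,0,0,0,0,0],[0,0,0,0,0,0,0],[0,0,-3,0,0,0,0],[0,0,-40,0,0,0,0],[0,0,-90,0,0,0,0],[0,0,-130,0,0,0,0],[0,0,-130,0,0,0,0]]]'; python3 -c "
from h import *
s=sense();np.save('s37.npy',s,allow_pickle=True)
cv2.imwrite('pics/w37.png',imaging.grab_frame('wrist')[:,:,::-1])
im=imaging.grab_frame('scene');cv2.imwrite('pics/s37.png',im[:,:,::-1])
go(300,300,250,5.75)"
```

```text
t: 39.2
tool_pos: [472.0, 46.8, 201.7]
tcp_rot: [0.671, 0.742, 0.003, 0.003]
force: [0.8, 0.4, -0.8]
gripper_width: 85.2
t 39.3 at [469.8  46.6 197.3] w 85.7 psi 5.72 q [ 0.1   0.16 -0.2   1.21 -0.    1.57] F [ 0.4 -0.5 -0.8]
shift [ 269.1 -143.6  -53.1] rot [ 0.0022  0.0001 -0.0005]
```

View pics/w37.png

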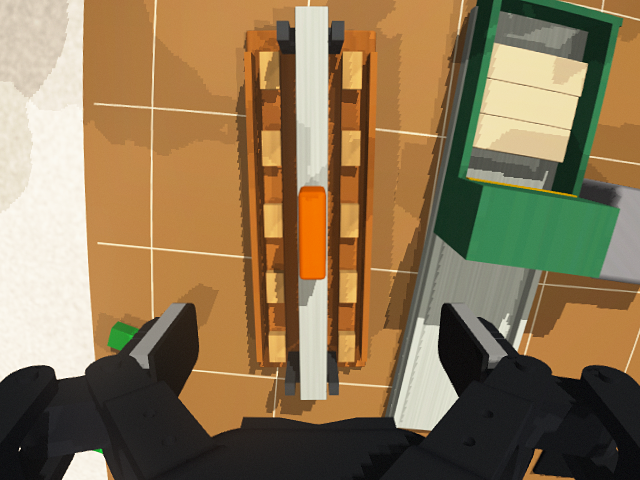

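View pics/s37.png

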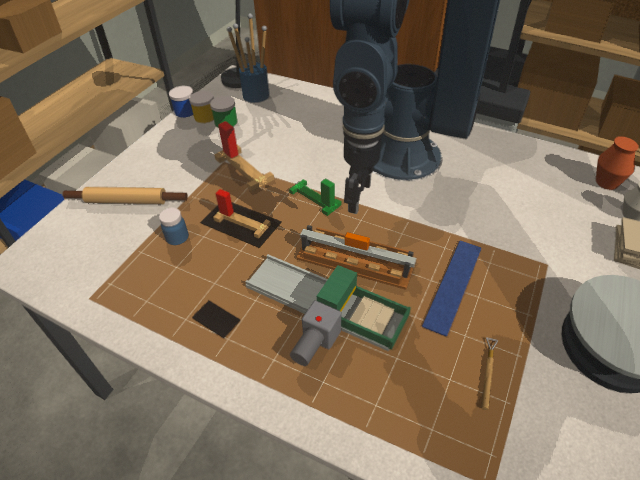

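```bash
python3 -m crank '[[[45,-24,-10,0,0,0,0],[90,-48,-20,0,0,0,0],[135,-72,-30,0,0,0,0],[180,-96,-40,0,0,0,0],[225,-120,-50,0,0,0,0],[265,-142,-53,0,0,0,0],[265,-142,-53,0,0,0,0],[265,-142,-53,0,0,0,0]]]'; python3 -c "
from h import *
im=imaging.grab_frame('top');crop(im,200,160,500,310,2.6,'pics/t38.png');crop(im,220,230,370,310,5,'pics/t38r.png')
s=np.load('s37.npy',allow_pickle=True).item()
b=unproj('wrist',[(295.5,6),(327.5,6),(301,399.5),(326,399.5)],56,s);print(b.mean(0))
print(unproj('wrist',[(312.5,233)],88,s))
r=unproj('wrist',[(276.5,30),(344.5,30),(286.5,389),(338.5,389)],60,s);print(r.mean(0)) 
print(s['t'],sense()['tool_pos'])"
```

```text
t: 40.1
tool_pos: [300.3, 296.7, 248.2]
tcp_rot: [0.67, 0.743, -0.001, 0.0]
force: [0.7, 0.4, -0.1]
gripper_width: 85.5
[469.07484304  47.21056576  56.        ]
[[468.90264991  50.20990147  88.        ]]
[468.51261908  45.78033998  60.        ]
39.2 [300.99099313 295.71883771 248.20365066]
```

View pics/t38.png

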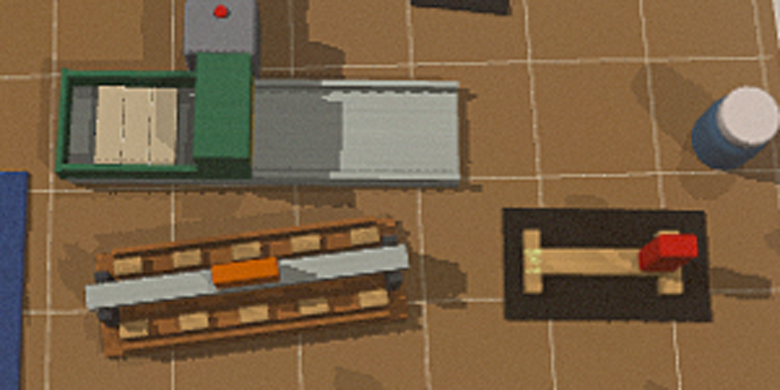

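View pics/t38r.png

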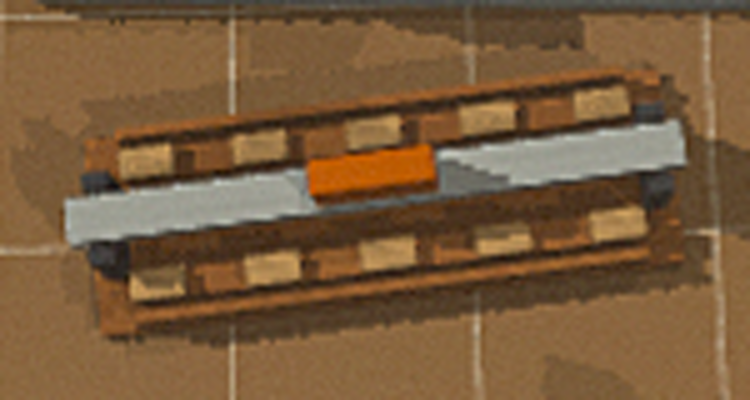

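```bash
python3 -c "
from h import *
u=unproj('top',[(200+177/2.6,160+125/2.6),(200+95/2.6,160+125/2.6)],28);print('strip rear/front edge, hood y:',(u[:,1]-40).round(1))
from station import order
print(order.close_job())"
```

```text
strip rear/front edge, hood y: [ 72.4 152. ]
the job is handed in; nothing more can be done
None
```

The job is done and handed in at about t = 40 s; the station gives no verdict.

I laid the retaining bar on the felt and set the three clay bars crosswise on the infeed. I pushed them through the guard with the small red stick, put the stick back on its mat, and set the retaining bar back in both brackets.

Last checks:
- **Clay bars:** they lie flat on the outfeed, spanning about 72 to 152 mm past the mouth (the guard ends at 50 mm).
- **Retaining bar:** it sits between both pairs of prongs, about 0.5 mm off across and 1.5 mm off along the rack. One reading off the orange block put it about 4.4 mm off along the rack instead. Both are within the 14 mm limit.
- **Push stick:** it is on its mat with the handle up.
- **Jar, scraper and loop tool:** I compared these by eye in the pictures only; they look unmoved.

The first clay bar touched the far infeed wall on the way down (about 9 N), so I shifted it about 3 mm and set it down flat. I saw no grip slip and no sign that the stick had been knocked.

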